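# Draw slate blanks from the magazine and square them up for marking

### The arm

A 7-joint arm with a two-finger parallel gripper is mounted at the origin on the work surface. World frame = base frame: x ahead of the robot, y to its left, z up, the work surface at z = 0. Lengths are in m, angles in rad, forces in N, time in s.
With the tool pointing down it reaches from about 0.35 to 0.9 m from the base axis. Payload 8.1 kg.
Tool frame: the origin (TCP) lies at the very end of the fingers, on their centre line; the grasp point (between the pads) lies 19 mm behind it; z points along the fingers, x is the direction in which the jaws open and shut, and the axes are right-handed (so a half turn about z gives the same grasp; the last joint's range is limited). The gripper opens to 85 mm and grips with 20 to 120 N. Pads are 22 mm wide; open, the fingers measure 114 mm over their backs; the gripper's body (76 mm by 85 mm) begins 54 mm behind the grasp point. The pads swing forward as they close: fully open they stand 13 mm farther back than shut.
Start: joints at [-1.437, 0.434, 0.025, 1.573, -0.012, 1.134, -0.075], TCP at [0.147, 0.608, 0.231] pointing down, gripper open.
Joint ranges: [-2.62, 2.62], [-0.44, 2.09], [-1.27, 1.32], [0.08, 2.57], [-1.32, 4.46], [0.12, 2], [-2.74, 2.74]. Speed limits (rad/s): [2.22, 2.22, 3.01, 3.01, 3.14, 3.14, 3.14].

### API

Orientations are given as a unit quaternion [x, y, z, w].
In Python, from plant import r gives the robot as it stands. The module is installed in compiled form; this text tells all that it offers.
- The arm moves only by the tool drive_tool, never from a script. Its argument "increments" is a list of rows, each an object with "travel": the shift along the world's x, y, z in m, a list of three; "twist": the turn, a rotation vector about the world's x, y, z in rad, a list of three; "hand": the closure, from 0 (fully open) to 1 (shut). In form: [{"travel": [x, y, z], "twist": [rx, ry, rz], "hand": hand}, ...]. A call has 1 to 20 rows; each row shifts and turns the commanded pose from where the row before left it; what a row does not reach is not made up. A row lasts 1/10 s, in which the tool goes at most 50 mm and 8.59 degrees, less where a joint would pass 70% of its speed; a pose out of reach is approached as far as the arm can. A call is refused whole if a number of a shift passes 0.05 or a number of a turn 0.15, either way. A call with a gripper value outside its range is refused whole. The fingers move at their own pace and stop on an object; "force" is the grip in N (left out, the last holds). Time passes only in rows, so rows that do not move let the fingers close. It gives the time, the measured TCP pose, the force and the opening at its end, in the units of the state.
- r.read_state(): the state, without advancing time (a new reading comes with each control period).
- r.read_camera(name): name is "scene" or "top"; returns a dict with "img" (480x640x3 uint8, blue, green, red), "camera_matrix" (3x3 intrinsics, pixels), "origin" and "orientation" of the camera in the world. Camera axes: x right, y down, z forward; pixel columns grow to the right and rows downward; lengths in m; the calibration is good to about 2 mm. A picture is of the moment at which its call begins. There is no depth.
- r.job_done(): hands the job in, once; it reports no verdict.
Trained networks look in a picture, given as the dict that the camera call returned (one of the last four; its "shot" number tells which), for a name from the list of things; names that differ only in an ending like _2 or _b are one class to them, and where a whole thing is asked for, a point or a joint stands for the part that bears it (a point fixed in the world has none). Each returns a list of dicts, best first, with "confidence" (0 to 1); they miss things now and then, are a little off and sometimes report something else, mostly with a low value. They report only what shows in the picture. A call takes as long as a camera call. They do not tell look-alikes from the thing itself.
- r.recognise(picture, label): "at" ([x, y, z] in m, in world coordinates, good to about 4 mm: the middle of the surface that is visible of it).
The state is a dict: "time_s": time; "joint_pos": joint angles; "joint_velocities": joint speeds; "effort": joint torques, N m; "position": TCP position; "ee_rot": TCP orientation; "ft_force": force on the tool from outside, world axes, zero at the start; "ft_torque": the same for the moment, N m; "opening": finger opening in m.
Only numpy, scipy, OpenCV 4.12 (cv2) and the standard library are available. Lean on these libraries where they do the work, as an engineer would, in place of code of your own. Each camera call takes 0.05 s, during which the arm holds its last target.

### The job

Empty the stack magazine of its slate blanks, one at a time from the bottom (push the orange ejector paddle in and let it come back, then draw the blank out through the gate), and lay them, with any blank left lying on the bench, flat side by side, about a finger apart, on the marking-out board, ends towards the fence. When all are on the board, lay the straightedge flat on it along the near ends of the blanks and push it up so that every blank is home against the fence and the straightedge lies flush against all of them across their full width; then let go, and leave the mallet where it stands.

Things in the scene. Friction and masses are not known exactly. Their poses are not given: they have to be found in the camera images.
- magazine: Green stack magazine, fixed. Origin on the bench under the stack's centre; y points out of the exit, z up. Blanks lie flat in it, long side along y, the lowest on its floor, 10 mm up. Corner posts (x +-27, y +-58, top 70 mm) and a keeper bar on top hold the stack: a blank can leave only at the bottom, at +y. When the lowest has gone the rest drop. Behind the stack its ejector reaches back to y = -138 mm.
- mag_exit (a point): Exit gate, outer face (magazine x 0, y 58, z 10 mm): 20 mm clear height, so one blank passes, not two. From it an aluminium runner, 22 mm wide, top 10 mm over the bench, goes on to y = 173 mm and carries a drawn blank. The blank is wider, so fingers pass down on both sides of it. A blank centred 54 mm beyond this point (y = 112) is wholly out and lies level.
- ejector (a joint): Ejector: a blade behind the lowest blank, with an upright orange paddle. 0 = home, grows (m) as it is pushed in towards the exit, stop at 0.056. Pushed in by 0.050 it makes the lowest blank stick out about 40 mm beyond the gate. A light spring (2 to 4.5 N) brings it home when let go; the blank stays out. Only then can the next blank drop. Pushing takes up to about 12 N.
- paddle (a point): Centre of the outer (pushed) face of the orange paddle, 40 mm wide, 11 to 61 mm above the bench. The face looks to the magazine's -y and is at y = -118 mm when home. A bed 36 mm wide and 8 mm high runs under it to y = -138 mm.
- board: Light wooden marking-out board, fixed, 190 (x) x 280 (y) mm, top 12 mm above the bench. Origin: centre of its underside. Along its +x side, away from the robot, runs a darker fence: inner face at x = 75 mm, 15 mm higher than the board's top. A blank home against it has its centre at x = 25 mm; the straightedge flush with the blanks' near ends then has its centre at x = -45 mm.
- straightedge_c (a point): Aluminium straightedge, 260 mm long (its y) x 40 mm wide (its x) x 12 mm thick, with a brown wooden grip rib on top, 16 mm wide, 140 mm long, rising to 40 mm above its underside; 0.30 kg. Loose on the bench at the start. The point is on its centre line, 20 mm above its underside. Either long edge will do.
- mallet_c (a point): Round wooden mallet standing on its head, 84 mm across, 230 mm high in all; leave it alone. The point is 50 mm above the bench.
- blank_a_c (a point): Dark slate blank, 100 (its x) x 40 (its y) x 14 (its z) mm, about 0.155 kg, all blanks alike; stacked in the magazine. There are three or four blanks in all; an absent one has no pose. The point is the centre of the blank.
- blank_b_c (a point): Dark slate blank, 100 (its x) x 40 (its y) x 14 (its z) mm, about 0.155 kg, all blanks alike; stacked in the magazine. There are three or four blanks in all; an absent one has no pose. The point is the centre of the blank.
- blank_c_c (a point): Dark slate blank, 100 (its x) x 40 (its y) x 14 (its z) mm, about 0.155 kg, all blanks alike; stacked in the magazine on top, if it is there. There are three or four blanks in all; an absent one has no pose. The point is the centre of the blank.
- blank_d_c (a point): Dark slate blank, 100 (its x) x 40 (its y) x 14 (its z) mm, about 0.155 kg, all blanks alike; lies loose on the bench, if it is there. There are three or four blanks in all; an absent one has no pose. The point is the centre of the blank.
Not all that is in view belongs to the job. What is shaped like the part that bears blank_c_c but brown or purple is not meant.

How it is judged:
By the outcome, as a careful person would: the job done as asked, in the order asked, and still so for the second after the job is handed in, with the robot touching nothing.
Of blank_c, blank_d only 1 to 2 are there at a start; the rules pass over those that are not, and their reading is None.
At some moment in a run one of straightedge may be knocked a few centimetres aside while the robot is not near it.
Once in a run the grip may slacken for a moment while it holds something.
It also fails if it takes over 210 s, if anything falls off the work surface, if the arm or the gripper's body presses on something with over 40 N, if the wrist force passes 120 N, or if a joint passes its speed limit or range.

## Working session

There is one attempt and no reset: what is moved stays moved. The work goes in short steps, Python scripts to look and compute and a tool call to move; the robot and the scene stay as the last step left them, time stands still between calls to the robot, and variables do not carry over. Pictures are saved under pics/ and viewed, and the job is handed in when it is done.

Besides the shell and the picture viewer there is one more tool, called after ">>>" by a JSON object that holds its "op" and its "data", one argument or row to a line. drive_tool: Moves the arm, as the interface text tells. Its arguments: {"type":"object","properties":{"increments":{"type":"array","items":{"type":"object","properties":{"travel":{"type":"array","items":{"type":"number"}},"twist":{"type":"array","items":{"type":"number"}},"hand":{"type":"number"}}}},"force":{"type":"number"}},"required":["increments"]}

```bash
mkdir -p pics; cat > h.py <<'E'
import numpy as np, cv2
from scipy.spatial.transform import Rotation as R
from plant import r
def shot(name,fn=None):
    p=r.read_camera(name)
    if fn: cv2.imwrite('pics/'+fn,p['img'])
    return p
def Rm(p):
    o=np.array(p['orientation'])
    return o if o.shape==(3,3) else R.from_quat(o).as_matrix()
def pix2w(p,u,v,z):
    K=np.array(p['camera_matrix']);d=Rm(p)@np.linalg.inv(K)@np.array([u,v,1.])
    o=np.array(p['origin']);return o+d*(z-o[2])/d[2]
def w2pix(p,X):
    c=Rm(p).T@(np.array(X)-np.array(p['origin']));q=np.array(p['camera_matrix'])@c
    return q[:2]/q[2]
E
python3 - <<'E'
from h import *
for n in('scene','top'):
    p=shot(n,n+'0.png');print(n,p['origin'],p['orientation'],p['camera_matrix'])
    for l in('magazine','mag_exit','ejector','paddle','board','straightedge_c','mallet_c','blank_a_c','blank_d_c'):
        print(l,[(np.round(d['at'],3).tolist(),round(d['confidence'],2)) for d in r.recognise(p,l)])
print(r.read_state())
E
```

```text
scene [ 1.35164405 -0.24933372  1.02648294] [ 0.73900365  0.56458554 -0.22375795 -0.29163189] [[553.13280499   0.         314.3393073 ]
 [  0.         553.13280499 241.33043342]
 [  0.           0.           1.        ]]
magazine []
mag_exit [([0.476, -0.224, 0.026], 0.85)]
ejector [([0.471, -0.312, 0.02], 0.66), ([0.491, -0.215, 0.02], 0.39)]
paddle [([0.472, -0.31, 0.022], 0.95)]
board [([0.561, 0.262, 0.011], 0.64)]
straightedge_c [([0.68, -0.152, 0.01], 0.95)]
mallet_c [([0.496, 0.458, 0.102], 0.66), ([0.678, -0.153, 0.011], 0.55)]
blank_a_c [([0.472, -0.31, 0.024], 0.7), ([0.49, -0.212, 0.02], 0.54)]
blank_d_c [([0.615, -0.347, 0.012], 0.62), ([0.474, -0.312, 0.023], 0.27)]
top [ 3.64957480e-01 -1.80505502e-04  1.27392368e+00] [-0.69645956  0.71628114 -0.03747099  0.02193932] [[468.23989916   0.         326.36035954]
 [  0.         468.23989916 241.84004062]
 [  0.           0.           1.        ]]
magazine [([0.464, -0.212, 0.022], 0.74)]
mag_exit []
ejector [([0.464, -0.311, 0.021], 0.67), ([0.472, -0.213, 0.021], 0.67)]
paddle [([0.458, -0.31, 0.02], 0.64), ([0.477, 0.454, 
[... 253 characters left out ...]
ay([-1.43662338,  0.43448146,  0.02500772,  1.57318974, -0.01159548,
        1.13403297, -0.0751164 ]), 'joint_velocities': array([-3.53878446e-05, -2.50694965e-04, -5.21356878e-04,  7.45971191e-04,
       -1.47590060e-04, -1.47775895e-03, -7.91443916e-04]), 'effort': array([-1.23699494e-03, -6.70297551e+01,  1.02386523e+00, -3.16558707e+01,
        1.56309450e-02,  2.43666967e-03,  8.90193434e-06]), 'position': array([0.1466382 , 0.60756226, 0.23133843]), 'ee_rot': array([ 7.85706732e-01,  6.18599168e-01,  1.87736358e-05, -4.48341206e-06]), 'ft_force': array([-1.04049124, -0.16123537, -0.66706596]), 'ft_torque': array([-0.0234321 ,  0.01528495,  0.01403977]), 'opening': 0.08552132179355837}
```

View pics/scene0.png

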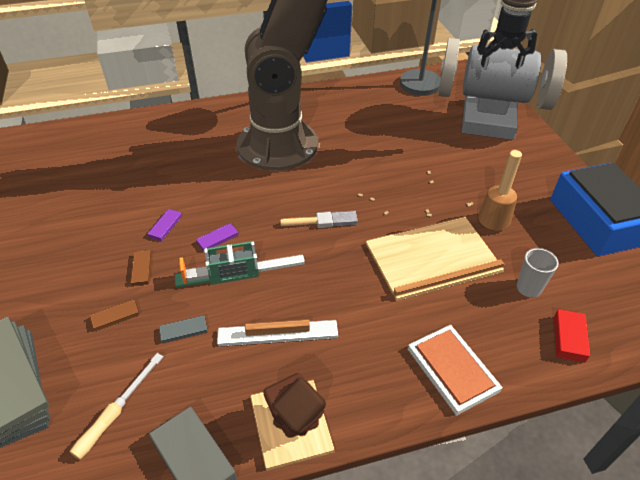

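View pics/top0.png

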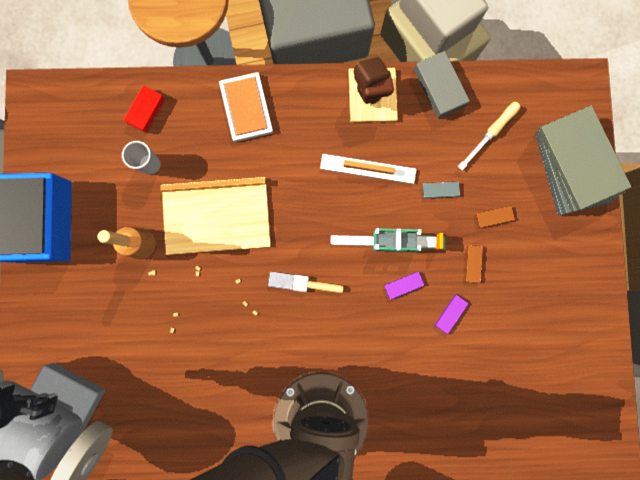

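The top picture shows the magazine at (398,240) with its exit towards image left (+y world), the loose slate blank at (440,190), the straightedge at (368,169), the board at (217,215) and the mallet at (127,241). The brown and purple blocks are decoys. Next I'll zoom in to measure.

```bash
python3 - <<'E'
from h import *
a=cv2.imread('pics/top0.png');b=cv2.imread('pics/scene0.png')
def z(im,x0,y0,x1,y1,s,fn): cv2.imwrite('pics/'+fn,cv2.resize(im[y0:y1,x0:x1],None,fx=s,fy=s,interpolation=cv2.INTER_CUBIC))
z(a,310,140,510,265,4,'t_mag.png');z(a,95,165,285,265,4,'t_board.png');z(b,165,220,345,350,4.4,'s_mag.png')
E
```

```text
(no output)
```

View pics/t_mag.png

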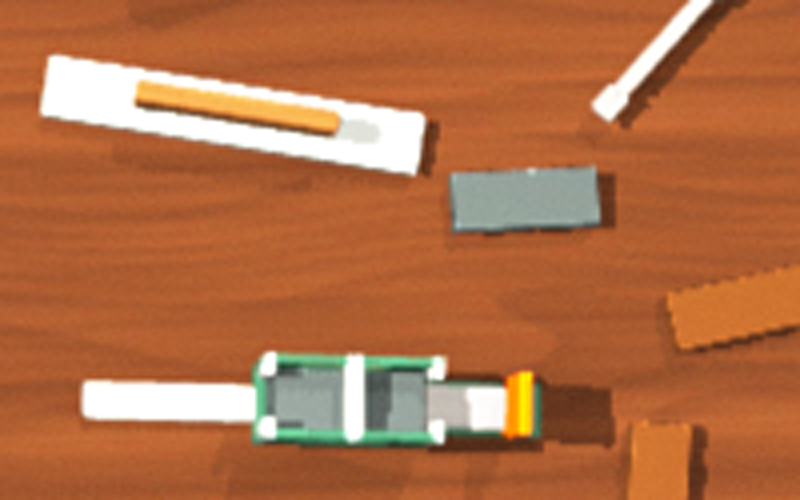

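View pics/t_board.png

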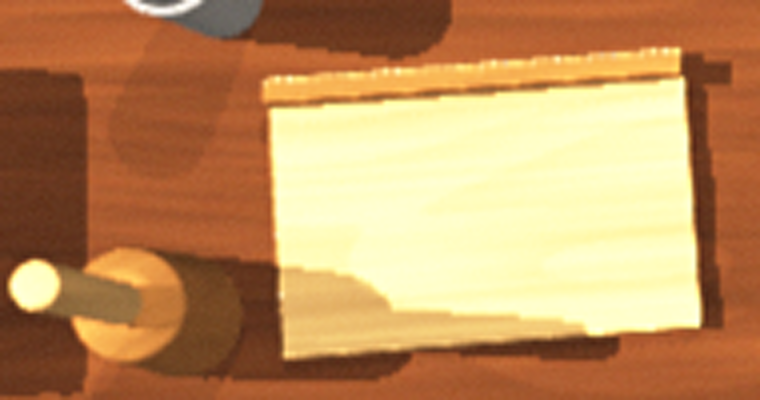

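View pics/s_mag.png

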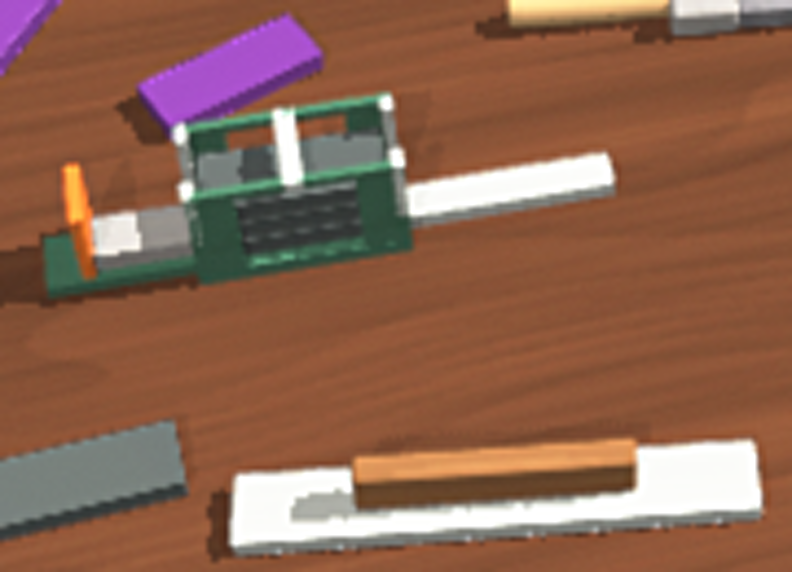

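```bash
cat >> h.py <<'E'
from scipy.optimize import least_squares
def fit(obs,x0):
    # obs: list of (pic, local xyz, (u,v)); pose x,y,yaw
    def f(q):
        c,s=np.cos(q[2]),np.sin(q[2]);o=[]
        for p,l,uv in obs:
            X=[q[0]+c*l[0]-s*l[1],q[1]+s*l[0]+c*l[1],l[2]]
            o+=list(w2pix(p,X)-np.array(uv))
        return np.array(o)
    s=least_squares(f,x0);return s.x,f(s.x).reshape(-1,2)
def Z(x0,y0,s):
    return lambda u,v:((u+.5)/s+x0-.5,(v+.5)/s+y0-.5)
E
python3 - <<'E'
from h import *
T=shot('top');S=shot('scene')
z=Z(95,165,4)
def go(n,obs,x0):
    q,e=fit(obs,x0);print(n,np.round(q,4),np.round(np.degrees(q[2]),2),np.round(e,1).tolist())
    return q
ob=[(T,(-.095,.14,.012),z(285,359)),(T,(-.095,-.14,.012),z(700,326)),(T,(.075,-.14,.012),z(684,78)),(T,(.075,.14,.012),z(270,106)),(T,(.095,-.14,.027),z(680,48)),(T,(.095,.14,.027),z(262,79))]
qb=go('board',ob,[.55,.266,0])
z=Z(310,140,4)
h=.013; 
om=[(T,(.0,.173,.010),z(82,399)),(T,(.027,.058,.07),z(268,361)),(T,(-.027,.058,.07),z(266,432)),(T,(.027,-.058,.07),z(438,365)),(T,(-.027,-.058,.07),z(438,432)),(T,(0,-.118,.061),z(533,406))]
zs=Z(165,220,4.4)
om2=[(S,(.027,.058,.07),zs(397,156)),(S,(-.027,.058,.07),zs(387,100)),(S,(.027,-.058,.07),zs(186,188)),(S,(-.027,-.058,.07),zs(180,132)),(S,(.011,.173,.01),zs(615,182)),(S,(-.011,.173,.01),zs(607,153))]
qm=go('mag top',om,[.465,-.212,0]);go('mag scene',om2,[.465,-.212,0]);go('mag both',om+om2,[.465,-.212,0])
os=[(T,(.02,.13,.012),z(48,55)),(T,(.02,-.13,.012),z(426,115)),(T,(-.02,-.13,.012),z(417,173)),(T,(-.02,.13,.012),z(41,112))]
os2=[(S,(-.02,.13,.012),zs(752,440)),(S,(.02,.13,.012),zs(758,503)),(S,(.02,-.13,.012),zs(231,543)),(S,(-.02,-.13,.012),zs(237,473))]
qs=go('se top',os,[.67,-.15,0]);go('se scene',os2,[.67,-.15,0]);go('both',os+os2,[.67,-.15,0])
od=[(T,(-.05,.02,.014),z(450,174)),(T,(-.05,-.02,.014),z(453,228)),(T,(.05,-.02,.014),z(599,222)),(T,(.05,.02,.014),z(596,167))]
od=[(T,(-.05,-.02,.014),z(599,222)),(T,(-.05,.02,.014),z(596,167)),(T,(.05,.02,.014),z(450,174)),(T,(.05,-.02,.014),z(453,228))]
go('d',od,[.61,-.347,1.57])
print(pix2w(T,*Z(95,165,4)(35,286),.23))
for l in [(-.095,.14,.012),(-.095,-.14,.012),(.095,-.14,.027),(.095,.14,.027)]:
    c,s=np.cos(qb[2]),np.sin(qb[2]);print(w2pix(S,[qb[0]+c*l[0]-s*l[1],qb[1]+s*l[0]+c*l[1],l[2]]).round(1))
print(R.from_quat(r.read_state()['ee_rot']).as_matrix().round(3))
cv2.imwrite('pics/s_board.png',cv2.resize(S['img'][205:310,350:520],None,fx=4.4,fy=4.4,interpolation=2))
E
```

```text
board [0.5506 0.2675 0.0498] 2.85 [[-0.4, 0.1], [0.3, 0.3], [0.0, 0.3], [0.2, 0.8], [-0.1, -0.7], [-0.0, -0.8]]
mag top [ 0.4681 -0.2135 -0.0533] -3.05 [[0.3, 0.0], [-0.9, -1.7], [-0.8, 1.3], [1.1, -1.5], [0.9, 2.4], [-0.6, -0.5]]
mag scene [ 0.468  -0.2137 -0.059 ] -3.38 [[1.6, 1.7], [0.8, -2.3], [-1.0, 2.3], [-1.3, -2.1], [-0.1, -0.0], [0.0, -0.0]]
mag both [ 0.4681 -0.2136 -0.0557] -3.19 [[0.4, -0.1], [-0.9, -1.8], [-0.8, 1.2], [1.2, -1.5], [1.0, 2.5], [-0.6, -0.4], [1.7, 1.6], [0.8, -2.3], [-0.9, 2.3], [-1.3, -2.0], [-0.0, -0.1], [0.0, -0.1]]
se top [ 0.6711 -0.1495 -0.1854] -10.62 [[0.7, 0.1], [-0.5, 0.1], [-0.3, -0.3], [0.1, 0.0]]
se scene [ 0.671  -0.1495 -0.1841] -10.55 [[0.1, -0.4], [0.7, 0.4], [-0.1, -0.3], [-0.7, 0.1]]
both [ 0.671  -0.1495 -0.1847] -10.58 [[0.7, 0.2], [-0.5, 0.1], [-0.3, -0.3], [0.1, 0.1], [0.1, -0.4], [0.7, 0.5], [-0.1, -0.3], [-0.7, 0.1]]
d [ 0.6074 -0.3472  1.5839] 90.75 [[-1.0, -14.0], [0.7, 14.2], [0.9, 13.8], [-0.7, -14.1]]
[0.47874635 0.46976971 0.23      ]
[464.3 215.6]
[364.9 239.8]
[396.2 293. ]
[504.3 264. ]
[[ 0.235  0.972  0.   ]
 [ 0.972 -0.235 -0.   ]
 [-0.     0.    -1.   ]]
```

View pics/s_board.png

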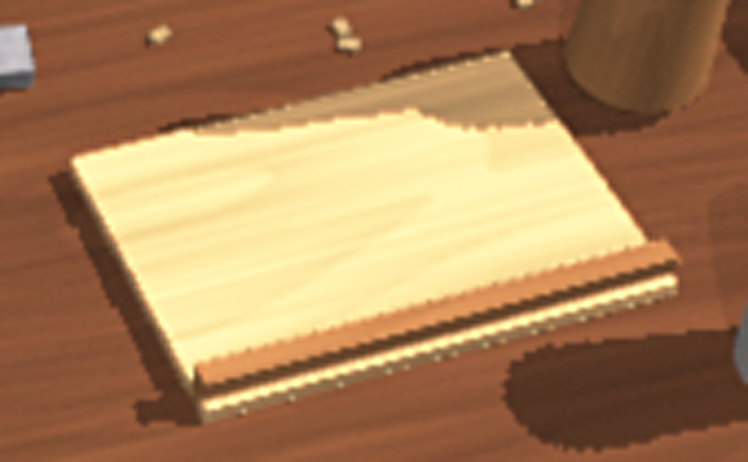

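```bash
cat >> h.py <<'E'
MAG=(0.4681,-0.2136,-0.0545); BRD=(0.5506,0.2675,0.0498)
def loc(q,x,y): 
    c,s=np.cos(q[2]),np.sin(q[2]);return np.array([q[0]+c*x-s*y,q[1]+s*x+c*y])
def inv(q,X):
    c,s=np.cos(q[2]),np.sin(q[2]);d=np.array(X[:2])-np.array(q[:2]);return np.array([c*d[0]+s*d[1],-s*d[0]+c*d[1]])
def yaw():
    m=R.from_quat(r.read_state()['ee_rot']).as_matrix();return np.arctan2(m[1,0],m[0,0])
def st():
    s=r.read_state();m=R.from_quat(s['ee_rot']).as_matrix()
    print('t',round(s['time_s'],2),'pos',np.round(s['position'],4),'yaw',round(yaw(),4),'tilt',np.round(m[:2,2],4),'F',np.round(s['ft_force'],1),'open',round(s['opening'],4),'mag',np.round(inv(MAG,s['position']),4),'brd',np.round(inv(BRD,s['position']),4))
E
python3 - <<'E'
from h import *
T=shot('top');z=Z(310,140,4)
od=[(T,(-.05,-.02,.014),z(596,167)),(T,(-.05,.02,.014),z(599,222)),(T,(.05,.02,.014),z(453,228)),(T,(.05,-.02,.014),z(450,174))]
for y0 in(1.57,): print(fit(od,[.61,-.347,y0]))
od=[(T,(-.05,.02,.014),z(596,167)),(T,(-.05,-.02,.014),z(599,222)),(T,(.05,-.02,.014),z(453,228)),(T,(.05,.02,.014),z(450,174))]
st()
for n,y in(('prepush',-.165),('contact',-.129),('pushed',-.077),('grip',.082),('drawn',.112)): print(n,loc(MAG,0,y).round(4))
for y in(.08,.02,-.04,-.1): print(y,loc(BRD,.015,y).round(4))
E
```

```text
(array([ 0.6073411 , -0.347165  ,  1.58843088]), array([[-0.27817862, -0.26369403],
       [-0.00637374,  0.36023439],
       [ 0.23161143,  0.40348808],
       [ 0.0518476 , -0.50197149]]))
t 1.15 pos [0.1467 0.6076 0.2313] yaw 1.3339 tilt [-0.  0.] F [-1.2  0.2  0.4] open 0.0856 mag [-0.3657  0.8024] brd [-0.3865  0.3597]
prepush [ 0.4591 -0.3784]
contact [ 0.4611 -0.3424]
pushed [ 0.4639 -0.2905]
grip [ 0.4726 -0.1317]
drawn [ 0.4742 -0.1018]
0.08 [0.5616 0.3481]
0.02 [0.5646 0.2882]
-0.04 [0.5676 0.2283]
-0.1 [0.5706 0.1684]
```

>>> {"op": "drive_tool", "data": {
  "increments": [
    {"travel":[0.023,-0.034,0],"twist":[0,0,-0.1],"hand":1},
    {"travel":[0.023,-0.034,0],"twist":[0,0,-0.1],"hand":1},
    {"travel":[0.023,-0.034,0],"twist":[0,0,-0.1],"hand":1},
    {"travel":[0.023,-0.034,0],"twist":[0,0,-0.1],"hand":1},
    {"travel":[0.023,-0.034,0],"twist":[0,0,-0.1],"hand":1},
    {"travel":[0.023,-0.034,0],"twist":[0,0,-0.1],"hand":1},
    {"travel":[0.023,-0.034,0],"twist":[0,0,-0.1],"hand":1},
    {"travel":[0.023,-0.034,0],"twist":[0,0,-0.1],"hand":1},
    {"travel":[0.023,-0.034,0],"twist":[0,0,-0.1],"hand":1},
    {"travel":[0.023,-0.034,0],"twist":[0,0,-0.1],"hand":1},
    {"travel":[0.023,-0.034,0],"twist":[0,0,-0.1],"hand":1},
    {"travel":[0.023,-0.034,0],"twist":[0,0,-0.1],"hand":1}
  ]
}}

```text
time_s: 2.35
position: [0.4234, 0.1982, 0.2317]
ee_rot: [0.998, 0.065, 0.0, -0.0]
ft_force: [0.7, 0.6, 0.3]
opening: -0.0001
```

```bash
python3 -c "
from h import *
st();print(r.read_state()['joint_pos'].round(2))"
```

```text
t 2.35 pos [0.4234 0.1982 0.2317] yaw 0.13 tilt [0.0006 0.0007] F [0.7 0.6 0.3] open -0.0001 mag [-0.0671  0.4087] brd [-0.1305 -0.0629]
[-0.94  0.17  0.46  1.97 -0.09  1.02 -0.31]
```

>>> {"op": "drive_tool", "data": {
  "increments": [
    {"travel":[0.003,-0.044,-0.006],"twist":[0,0,-0.015],"hand":1},
    {"travel":[0.003,-0.044,-0.006],"twist":[0,0,-0.015],"hand":1},
    {"travel":[0.003,-0.044,-0.006],"twist":[0,0,-0.015],"hand":1},
    {"travel":[0.003,-0.044,-0.006],"twist":[0,0,-0.015],"hand":1},
    {"travel":[0.003,-0.044,-0.006],"twist":[0,0,-0.015],"hand":1},
    {"travel":[0.003,-0.044,-0.006],"twist":[0,0,-0.015],"hand":1},
    {"travel":[0.003,-0.044,-0.006],"twist":[0,0,-0.015],"hand":1},
    {"travel":[0.003,-0.044,-0.006],"twist":[0,0,-0.015],"hand":1},
    {"travel":[0.003,-0.044,-0.006],"twist":[0,0,-0.015],"hand":1},
    {"travel":[0.003,-0.044,-0.006],"twist":[0,0,-0.015],"hand":1},
    {"travel":[0.003,-0.044,-0.006],"twist":[0,0,-0.015],"hand":1},
    {"travel":[0.002,-0.044,-0.006],"twist":[0,0,-0.015],"hand":1},
    {"travel":[0,-0.048,-0.006],"twist":[0,0,-0.005],"hand":1},
    {"travel":[0,0,-0.04],"twist":[0,0,0],"hand":1},
    {"travel":[0,0,-0.04],"twist":[0,0,0],"hand":1},
    {"travel":[0,0,-0.038],"twist":[0,0,0],"hand":1}
  ]
}}

```text
time_s: 3.95
position: [0.4576, -0.3768, 0.0338]
ee_rot: [1.0, -0.026, 0.0, 0.0]
ft_force: [0.6, 0.4, 1.0]
opening: 0.0003
```

```bash
python3 -c "
from h import *
st();print(r.read_state()['joint_pos'].round(2))"
```

```text
t 3.95 pos [ 0.4576 -0.3768  0.0338] yaw -0.0516 tilt [ 0.0004 -0.0002] F [0.6 0.4 1. ] open 0.0003 mag [-0.0016 -0.1635] brd [-0.1249 -0.6389]
[ 0.22  0.67  0.56  1.88 -0.51  0.74  1.02]
```

>>> {"op": "drive_tool", "data": {
  "increments": [
    {"travel":[0.0015,0.014,0],"twist":[0,0,-0.003],"hand":1},
    {"travel":[0.0015,0.014,0],"twist":[0,0,0],"hand":1},
    {"travel":[0.0005,0.008,0],"twist":[0,0,0],"hand":1},
    {"travel":[0.0005,0.008,0],"twist":[0,0,0],"hand":1},
    {"travel":[0.0005,0.008,0],"twist":[0,0,0],"hand":1},
    {"travel":[0.0005,0.008,0],"twist":[0,0,0],"hand":1},
    {"travel":[0.0005,0.008,0],"twist":[0,0,0],"hand":1},
    {"travel":[0.0005,0.008,0],"twist":[0,0,0],"hand":1}
  ]
}}

```text
time_s: 4.75
position: [0.4645, -0.3023, 0.0373]
ee_rot: [1.0, -0.027, 0.002, 0.002]
ft_force: [-1.4, -7.8, -4.9]
opening: -0.0
```

```bash
python3 -c "
from h import *
st();p=shot('scene','s1.png');st()
cv2.imwrite('pics/s1z.png',cv2.resize(p['img'][200:330,140:340],None,fx=4,fy=4))"
```

```text
t 4.75 pos [ 0.4645 -0.3023  0.0373] yaw -0.0548 tilt [ 0.0033 -0.0044] F [-1.4 -7.8 -4.9] open -0.0 mag [ 0.0012 -0.0887] brd [-0.1144 -0.5648]
t 4.8 pos [ 0.4646 -0.3009  0.0372] yaw -0.0537 tilt [ 0.003  -0.0033] F [-2.9 -4.4 -0.3] open -0.0002 mag [ 0.0012 -0.0873] brd [-0.1142 -0.5634]
```

View pics/s1z.png

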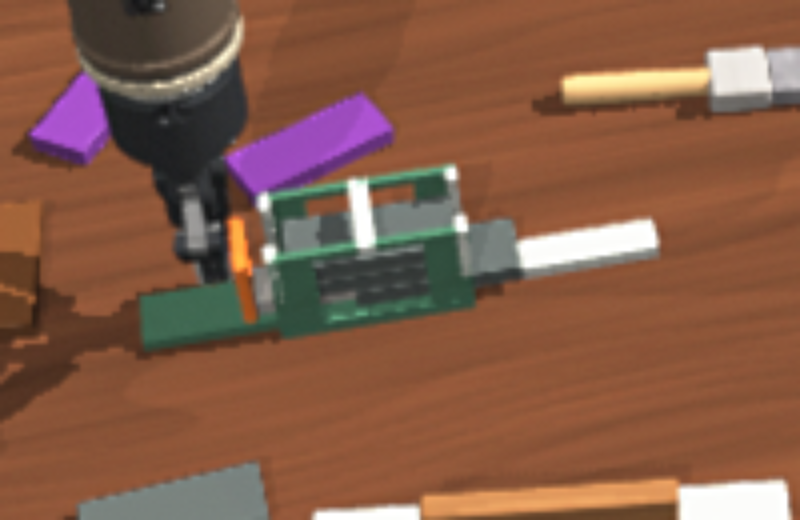

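The blank sticks out about 30 mm, at zoomed (490,250). I'll push a little more, then retreat.

>>> {"op": "drive_tool", "data": {
  "increments": [
    {"travel":[0.0003,0.005,-0.001],"twist":[0,0,0],"hand":1},
    {"travel":[0.0003,0.005,-0.001],"twist":[0,0,0],"hand":1},
    {"travel":[0,0.001,0],"twist":[0,0,0],"hand":1}
  ]
}}

```text
time_s: 5.1
position: [0.4654, -0.2942, 0.0367]
ee_rot: [1.0, -0.028, 0.003, 0.004]
ft_force: [-4.4, -12.4, 6.6]
opening: 0.0001
```

```bash
python3 -c "
from h import *
st()"
```

```text
t 5.1 pos [ 0.4654 -0.2942  0.0367] yaw -0.0565 tilt [ 0.0055 -0.0081] F [ -4.4 -12.4   6.6] open 0.0001 mag [ 0.0017 -0.0806] brd [-0.1131 -0.5568]
```

>>> {"op": "drive_tool", "data": {
  "increments": [
    {"travel":[0,0.003,0],"twist":[0,0,0],"hand":1},
    {"travel":[0,0,0],"twist":[0,0,0],"hand":1},
    {"travel":[-0.001,-0.022,0],"twist":[0,0,0],"hand":1},
    {"travel":[-0.001,-0.022,0],"twist":[0,0,0],"hand":1},
    {"travel":[-0.001,-0.026,0],"twist":[0,0,0],"hand":1},
    {"travel":[0,0,0.04],"twist":[0,0,0],"hand":0.6},
    {"travel":[0,0,0.045],"twist":[0,0,0],"hand":0},
    {"travel":[0.001,0.03,0],"twist":[0,0,0],"hand":0},
    {"travel":[0.003,0.045,0],"twist":[0,0,0],"hand":0},
    {"travel":[0.003,0.045,0],"twist":[0,0,0],"hand":0},
    {"travel":[0.003,0.045,0],"twist":[0,0,0],"hand":0},
    {"travel":[0.003,0.045,0],"twist":[0,0,0],"hand":0},
    {"travel":[0,0,-0.02],"twist":[0,0,0],"hand":0}
  ]
}}

```text
time_s: 6.4
position: [0.4775, -0.1379, 0.1007]
ee_rot: [1.0, -0.021, 0.003, -0.002]
ft_force: [0.1, 0.3, 0.2]
opening: 0.0856
```

```bash
python3 -c "
from h import *
p=shot('scene','s2.png');st()
cv2.imwrite('pics/s2z.png',cv2.resize(p['img'][200:330,140:340],None,fx=4,fy=4))"
```

```text
t 6.45 pos [ 0.4752 -0.1408  0.0976] yaw -0.045 tilt [0.0016 0.0024] F [-1.  -0.3 -2.2] open 0.0853 mag [0.0031 0.0731] brd [-0.0956 -0.404 ]
```

View pics/s2z.png

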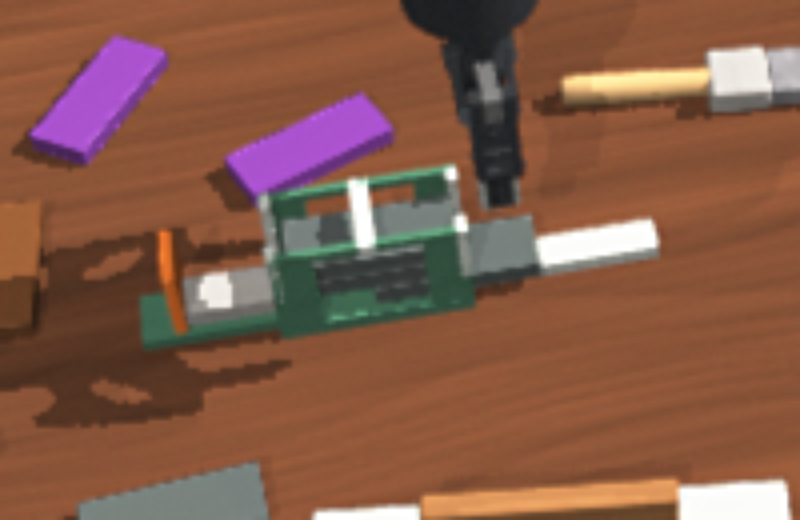

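>>> {"op": "drive_tool", "data": {
  "increments": [
    {"travel":[-0.002,0.011,0],"twist":[0,0,-0.005],"hand":0.1},
    {"travel":[0,0,-0.03],"twist":[0,0,0],"hand":0.15},
    {"travel":[0,0,-0.03],"twist":[0,0,0],"hand":0.15},
    {"travel":[0,0,0],"twist":[0,0,0],"hand":0.15}
  ]
}}

```text
time_s: 6.85
position: [0.4706, -0.1356, 0.0373]
ee_rot: [1.0, -0.031, -0.002, -0.0]
ft_force: [-0.6, 0.1, 0.1]
opening: 0.0727
```

```bash
python3 -c "
from h import *
st()"
```

```text
t 6.85 pos [ 0.4706 -0.1356  0.0373] yaw -0.0613 tilt [-0.0031  0.0004] F [-0.6  0.1  0.1] open 0.0727 mag [-0.0017  0.078 ] brd [-0.0999 -0.3986]
```

>>> {"op": "drive_tool", "data": {
  "increments": [
    {"travel":[0.002,0.004,-0.015],"twist":[0,0,0.007],"hand":0.15},
    {"travel":[0,0,-0.013],"twist":[0,0,0],"hand":0.15},
    {"travel":[0,0,0],"twist":[0,0,0],"hand":0.15},
    {"travel":[0,0,0],"twist":[0,0,0],"hand":1},
    {"travel":[0,0,0],"twist":[0,0,0],"hand":1},
    {"travel":[0,0,0],"twist":[0,0,0],"hand":1},
    {"travel":[0,0,0],"twist":[0,0,0],"hand":1}
  ],
  "force": 40
}}

```text
time_s: 7.55
position: [0.4745, -0.1317, 0.0113]
ee_rot: [1.0, -0.027, 0.001, -0.0]
ft_force: [-2.5, -0.2, 8.9]
opening: 0.0387
```

```bash
python3 -c "
from h import *
st()"
```

```text
t 7.55 pos [ 0.4745 -0.1317  0.0113] yaw -0.053 tilt [0.0011 0.0001] F [-2.5 -0.2  8.9] open 0.0387 mag [0.002  0.0821] brd [-0.0959 -0.395 ]
```

>>> {"op": "drive_tool", "data": {
  "increments": [
    {"travel":[0.0006,0.012,0],"twist":[0,0,0],"hand":1},
    {"travel":[0.001,0.018,0],"twist":[0,0,0],"hand":1},
    {"travel":[0.001,0.018,0],"twist":[0,0,0],"hand":1},
    {"travel":[0.001,0.018,0],"twist":[0,0,0],"hand":1},
    {"travel":[0,0,0],"twist":[0,0,0],"hand":1}
  ]
}}

```text
time_s: 8.05
position: [0.479, -0.0637, 0.0113]
ee_rot: [1.0, -0.025, 0.001, -0.0]
ft_force: [1.2, 4.2, 5.4]
opening: 0.0392
```

```bash
python3 -c "
from h import *
p=shot('scene','s3.png');st()
cv2.imwrite('pics/s3z.png',cv2.resize(p['img'][200:330,140:340],None,fx=4,fy=4))"
```

```text
t 8.1 pos [ 0.479  -0.0637  0.0113] yaw -0.0501 tilt [0.0019 0.0015] F [0.6 5.5 7.2] open 0.039 mag [0.0027 0.1503] brd [-0.088  -0.3272]
```

View pics/s3z.png

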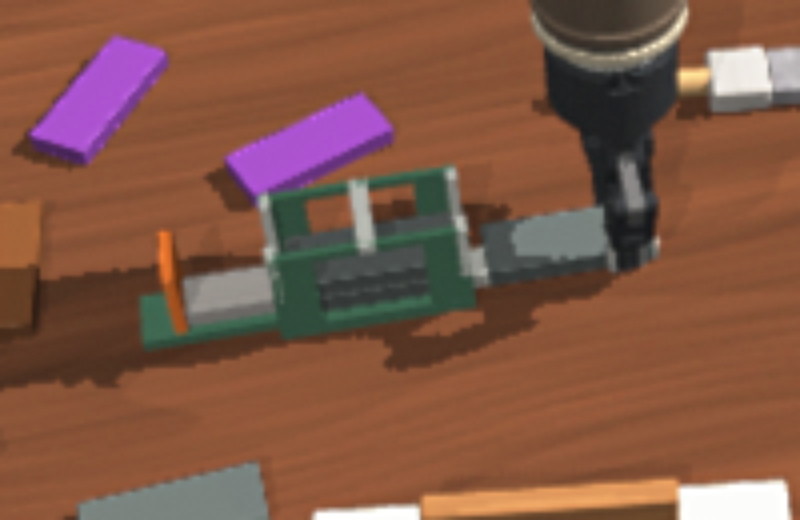

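>>> {"op": "drive_tool", "data": {
  "increments": [
    {"travel":[0,0,0],"twist":[0,0,0],"hand":0.35},
    {"travel":[0,0,0],"twist":[0,0,0],"hand":0.35},
    {"travel":[0,0,0],"twist":[0,0,0],"hand":0.35},
    {"travel":[-0.001,-0.017,0],"twist":[0,0,0],"hand":0.35},
    {"travel":[-0.001,-0.018,0],"twist":[0,0,0],"hand":0.35},
    {"travel":[0,0,0],"twist":[0,0,0],"hand":0.35},
    {"travel":[0,0,0],"twist":[0,0,0],"hand":1},
    {"travel":[0,0,0],"twist":[0,0,0],"hand":1},
    {"travel":[0,0,0],"twist":[0,0,0],"hand":1},
    {"travel":[0,0,0],"twist":[0,0,0],"hand":1}
  ],
  "force": 60
}}

```text
time_s: 9.1
position: [0.4758, -0.1004, 0.0106]
ee_rot: [1.0, -0.026, 0.0, 0.0]
ft_force: [-2.9, -3.2, 7.5]
opening: 0.0388
```

```bash
python3 -c "
from h import *
p=shot('scene','s4.png');st()
cv2.imwrite('pics/s4z.png',cv2.resize(p['img'][200:330,140:340],None,fx=4,fy=4))"
```

```text
t 9.15 pos [ 0.4758 -0.1004  0.0106] yaw -0.0522 tilt [ 0.0003 -0.0004] F [-3.1 -3.8  6.9] open 0.0382 mag [0.0016 0.1134] brd [-0.093  -0.3637]
```

View pics/s4z.png

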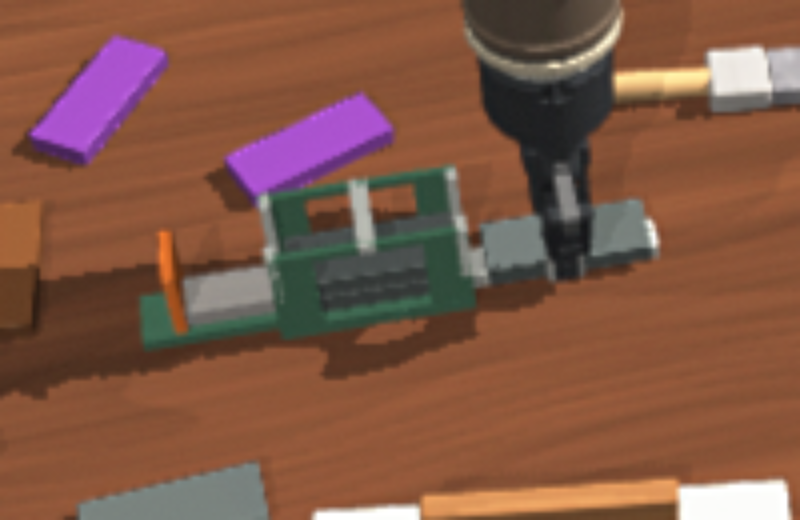

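>>> {"op": "drive_tool", "data": {
  "increments": [
    {"travel":[0,0,0.02],"twist":[0,0,0],"hand":1},
    {"travel":[0,0,0.03],"twist":[0,0,0],"hand":1},
    {"travel":[0,0,0.04],"twist":[0,0,0],"hand":1},
    {"travel":[0.007,0.037,0.01],"twist":[0,0,0.14],"hand":1},
    {"travel":[0.007,0.037,0.01],"twist":[0,0,0.14],"hand":1},
    {"travel":[0.007,0.037,0],"twist":[0,0,0.14],"hand":1},
    {"travel":[0.007,0.037,0],"twist":[0,0,0.14],"hand":1},
    {"travel":[0.007,0.037,0],"twist":[0,0,0.14],"hand":1},
    {"travel":[0.007,0.037,0],"twist":[0,0,0.14],"hand":1},
    {"travel":[0.008,0.037,0],"twist":[0,0,0.14],"hand":1},
    {"travel":[0.008,0.037,0],"twist":[0,0,0.14],"hand":1},
    {"travel":[0.008,0.037,0],"twist":[0,0,0.14],"hand":1},
    {"travel":[0.008,0.037,0],"twist":[0,0,0.14],"hand":1},
    {"travel":[0.008,0.037,0],"twist":[0,0,0.14],"hand":1},
    {"travel":[0.008,0.037,0],"twist":[0,0,0.135],"hand":1},
    {"travel":[0,0,-0.02],"twist":[0,0,0],"hand":1},
    {"travel":[0,0,0],"twist":[0,0,0],"hand":1}
  ]
}}

```text
time_s: 10.85
position: [0.563, 0.3446, 0.0972]
ee_rot: [0.687, 0.726, -0.003, -0.001]
ft_force: [-1.0, -1.1, -3.1]
opening: 0.0385
```

```bash
python3 -c "
from h import *
st();print(loc(BRD,.019,.08))
p=shot('scene','s5.png')"
```

```text
t 10.85 pos [0.563  0.3446 0.0972] yaw 1.6258 tilt [-0.0049 -0.0025] F [-1.  -1.1 -3.1] open 0.0385 mag [0.0643 0.5626] brd [0.0162 0.0764]
[0.56559409 0.34834663]
```

View pics/s5.png

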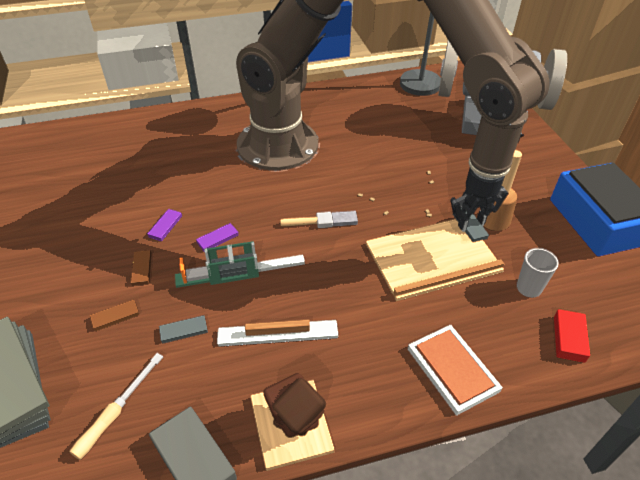

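>>> {"op": "drive_tool", "data": {
  "increments": [
    {"travel":[0.003,0.003,-0.03],"twist":[0,0,-0.005],"hand":1},
    {"travel":[0,0,-0.03],"twist":[0,0,0],"hand":1},
    {"travel":[0,0,-0.015],"twist":[0,0,0],"hand":1},
    {"travel":[0,0,-0.005],"twist":[0,0,0],"hand":1},
    {"travel":[0,0,-0.002],"twist":[0,0,0],"hand":1},
    {"travel":[0,0,0],"twist":[0,0,0],"hand":1}
  ]
}}

```text
time_s: 11.5
position: [0.5695, 0.3467, 0.0195]
ee_rot: [0.69, 0.723, 0.001, 0.0]
ft_force: [0.1, -0.0, -1.1]
opening: 0.038
```

```bash
python3 -c "
from h import *
st()"
```

```text
t 11.5 pos [0.5695 0.3467 0.0195] yaw 1.6175 tilt [0.0012 0.0008] F [ 0.1 -0.  -1.1] open 0.038 mag [0.0707 0.565 ] brd [0.0228 0.0782]
```

>>> {"op": "drive_tool", "data": {
  "increments": [
    {"travel":[-0.003,0.002,-0.004],"twist":[0,0,0.003],"hand":1},
    {"travel":[0,0,-0.002],"twist":[0,0,0],"hand":1},
    {"travel":[0,0,0],"twist":[0,0,0],"hand":1}
  ]
}}

```text
time_s: 11.8
position: [0.5657, 0.3492, 0.0128]
ee_rot: [0.689, 0.725, 0.0, -0.0]
ft_force: [-1.2, 1.7, 0.2]
opening: 0.0384
```

```bash
python3 -c "
from h import *
st()"
```

```text
t 11.8 pos [0.5657 0.3492 0.0128] yaw 1.6214 tilt [0.0003 0.0008] F [-1.2  1.7  0.2] open 0.0384 mag [0.0668 0.5673] brd [0.0192 0.0808]
```

>>> {"op": "drive_tool", "data": {
  "increments": [
    {"travel":[0,0,0],"twist":[0,0,0],"hand":0.4},
    {"travel":[0,0,0],"twist":[0,0,0],"hand":0.4},
    {"travel":[0,0,0],"twist":[0,0,0],"hand":0.4},
    {"travel":[0,0,0.02],"twist":[0,0,0],"hand":0.4},
    {"travel":[0,0,0.04],"twist":[0,0,0],"hand":0.4},
    {"travel":[0,0,0.04],"twist":[0,0,0],"hand":0.6},
    {"travel":[-0.006,-0.045,0.03],"twist":[0,0,-0.14],"hand":1},
    {"travel":[-0.007,-0.045,0],"twist":[0,0,-0.14],"hand":1},
    {"travel":[-0.007,-0.045,0],"twist":[0,0,-0.14],"hand":1},
    {"travel":[-0.007,-0.045,0],"twist":[0,0,-0.14],"hand":1},
    {"travel":[-0.007,-0.045,0],"twist":[0,0,-0.14],"hand":1},
    {"travel":[-0.007,-0.045,0],"twist":[0,0,-0.14],"hand":1},
    {"travel":[-0.007,-0.045,0],"twist":[0,0,-0.14],"hand":1},
    {"travel":[-0.007,-0.045,0],"twist":[0,0,-0.14],"hand":1},
    {"travel":[-0.007,-0.045,0],"twist":[0,0,-0.14],"hand":1},
    {"travel":[-0.007,-0.045,0],"twist":[0,0,-0.14],"hand":1},
    {"travel":[-0.007,-0.045,0],"twist":[0,0,-0.14],"hand":1},
    {"travel":[-0.007,-0.045,0],"twist":[0,0,-0.135],"hand":1}
  ]
}}

```text
time_s: 13.6
position: [0.483, -0.1895, 0.1403]
ee_rot: [1.0, -0.03, 0.0, -0.0]
ft_force: [1.1, 0.3, 0.6]
opening: -0.0003
```

```bash
python3 -c "
from h import *
st();p=shot('scene','s6.png');cv2.imwrite('pics/s6z.png',p['img'][180:360,140:560].repeat(2,0)[:, :].repeat(2,1)[:, :800])"
```

```text
t 13.6 pos [ 0.483  -0.1895  0.1403] yaw -0.0595 tilt [0.001  0.0001] F [1.1 0.3 0.6] open -0.0003 mag [0.0135 0.0249] brd [-0.0903 -0.453 ]
```

View pics/s6z.png

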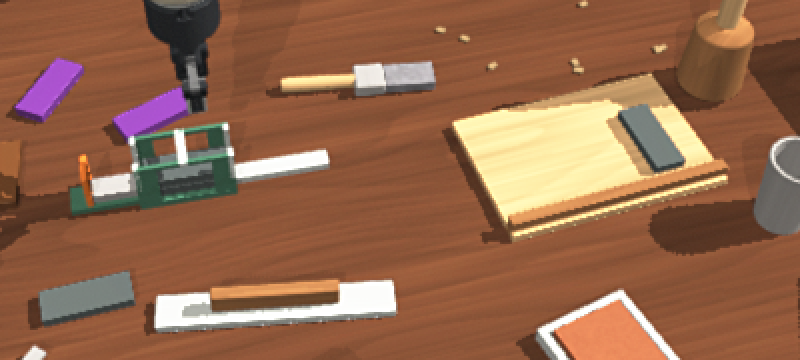

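>>> {"op": "drive_tool", "data": {
  "increments": [
    {"travel":[-0.006,-0.044,0],"twist":[0,0,0],"hand":1},
    {"travel":[-0.006,-0.044,0],"twist":[0,0,0],"hand":1},
    {"travel":[-0.006,-0.044,0],"twist":[0,0,0.005],"hand":1},
    {"travel":[-0.005,-0.044,0],"twist":[0,0,0],"hand":1},
    {"travel":[0,0,-0.035],"twist":[0,0,0],"hand":1},
    {"travel":[0,0,-0.035],"twist":[0,0,0],"hand":1},
    {"travel":[0,0,-0.036],"twist":[0,0,0],"hand":1},
    {"travel":[0,0,0],"twist":[0,0,0],"hand":1}
  ]
}}

```text
time_s: 14.45
position: [0.4581, -0.3615, 0.0301]
ee_rot: [1.0, -0.024, -0.003, -0.002]
ft_force: [0.7, 0.6, 1.1]
opening: 0.0002
```

```bash
python3 -c "
from h import *
st()"
```

```text
t 14.45 pos [ 0.4581 -0.3615  0.0301] yaw -0.0487 tilt [-0.0058  0.0042] F [0.7 0.6 1.1] open 0.0002 mag [-0.0019 -0.1483] brd [-0.1237 -0.6236]
```

>>> {"op": "drive_tool", "data": {
  "increments": [
    {"travel":[0.001,0.01,0.002],"twist":[0,0,-0.005],"hand":1},
    {"travel":[0.001,0.008,0],"twist":[0,0,0],"hand":1},
    {"travel":[0.0005,0.008,0],"twist":[0,0,0],"hand":1},
    {"travel":[0.0005,0.008,0],"twist":[0,0,0],"hand":1},
    {"travel":[0.0005,0.008,0],"twist":[0,0,0],"hand":1},
    {"travel":[0.0005,0.008,0],"twist":[0,0,0],"hand":1},
    {"travel":[0.0005,0.008,0],"twist":[0,0,0],"hand":1},
    {"travel":[0.0005,0.008,0],"twist":[0,0,0],"hand":1},
    {"travel":[0,0.005,0],"twist":[0,0,0],"hand":1},
    {"travel":[0,0.002,0],"twist":[0,0,0],"hand":1},
    {"travel":[0,0,0],"twist":[0,0,0],"hand":1}
  ]
}}

```text
time_s: 15.55
position: [0.4665, -0.2924, 0.0378]
ee_rot: [1.0, -0.027, 0.002, 0.002]
ft_force: [-1.0, -6.0, 4.9]
opening: -0.0
```

```bash
python3 -c "
from h import *
st()"
```

```text
t 15.55 pos [ 0.4665 -0.2924  0.0378] yaw -0.0544 tilt [ 0.0036 -0.0039] F [-1.  -6.   4.9] open -0.0 mag [ 0.0027 -0.0788] brd [-0.1118 -0.5551]
```

>>> {"op": "drive_tool", "data": {
  "increments": [
    {"travel":[0,0.002,0],"twist":[0,0,0],"hand":1},
    {"travel":[0,0,0],"twist":[0,0,0],"hand":1},
    {"travel":[-0.001,-0.022,0],"twist":[0,0,0],"hand":1},
    {"travel":[-0.001,-0.022,0],"twist":[0,0,0],"hand":1},
    {"travel":[-0.001,-0.026,0],"twist":[0,0,0],"hand":1},
    {"travel":[0,0,0.04],"twist":[0,0,0],"hand":0.6},
    {"travel":[0,0,0.045],"twist":[0,0,0],"hand":0.15},
    {"travel":[0.001,0.04,0],"twist":[0,0,0],"hand":0.15},
    {"travel":[0.002,0.046,0],"twist":[0,0,0],"hand":0.15},
    {"travel":[0.002,0.046,0],"twist":[0,0,0],"hand":0.15},
    {"travel":[0.002,0.046,0],"twist":[0,0,0],"hand":0.15},
    {"travel":[0.002,0.046,0],"twist":[0,0,0],"hand":0.15},
    {"travel":[0,0,0],"twist":[0,0,0],"hand":0.15},
    {"travel":[0,0,-0.04],"twist":[0,0,0],"hand":0.15},
    {"travel":[0,0,-0.04],"twist":[0,0,0],"hand":0.15},
    {"travel":[0,0,0],"twist":[0,0,0],"hand":0.15}
  ]
}}

```text
time_s: 17.15
position: [0.4687, -0.1335, 0.0383]
ee_rot: [1.0, -0.027, -0.003, -0.001]
ft_force: [-0.3, -0.7, -0.8]
opening: 0.0724
```

```bash
python3 -c "
from h import *
st();p=shot('scene');cv2.imwrite('pics/s7z.png',cv2.resize(p['img'][200:330,140:340],None,fx=4,fy=4))"
```

```text
t 17.15 pos [ 0.4687 -0.1335  0.0383] yaw -0.0533 tilt [-0.0057  0.0013] F [-0.3 -0.7 -0.8] open 0.0724 mag [-0.0037  0.0801] brd [-0.1017 -0.3964]
```

View pics/s7z.png

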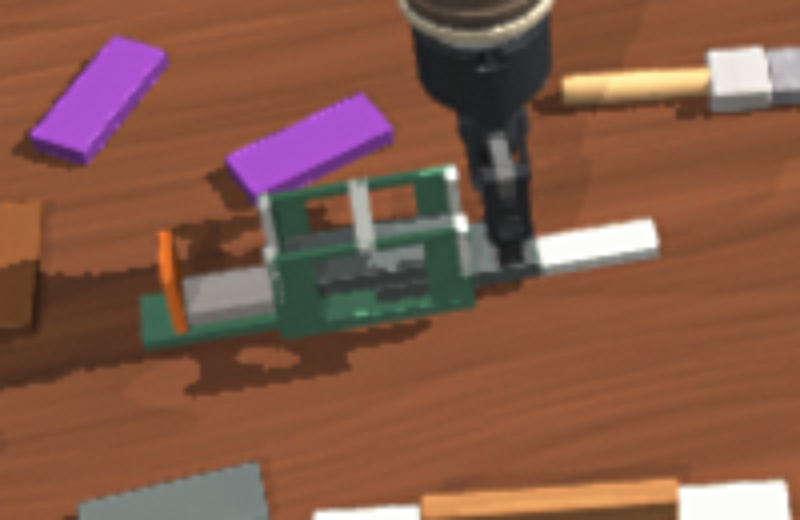

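>>> {"op": "drive_tool", "data": {
  "increments": [
    {"travel":[0.003,0.002,-0.015],"twist":[0,0,0],"hand":0.15},
    {"travel":[0,0,-0.013],"twist":[0,0,0],"hand":0.15},
    {"travel":[0,0,0],"twist":[0,0,0],"hand":0.3},
    {"travel":[0,0,0],"twist":[0,0,0],"hand":1},
    {"travel":[0,0,0],"twist":[0,0,0],"hand":1},
    {"travel":[0,0,0],"twist":[0,0,0],"hand":1},
    {"travel":[0.0006,0.012,0],"twist":[0,0,0],"hand":1},
    {"travel":[0.001,0.018,0],"twist":[0,0,0],"hand":1},
    {"travel":[0.001,0.018,0],"twist":[0,0,0],"hand":1},
    {"travel":[0.001,0.018,0],"twist":[0,0,0],"hand":1},
    {"travel":[0,0,0],"twist":[0,0,0],"hand":1}
  ]
}}

```text
time_s: 18.3
position: [0.4792, -0.064, 0.0138]
ee_rot: [1.0, -0.026, 0.001, -0.001]
ft_force: [0.7, 4.6, 5.9]
opening: 0.0383
```

```bash
python3 -c "
from h import *
st();p=shot('scene');cv2.imwrite('pics/s8z.png',cv2.resize(p['img'][200:330,140:340],None,fx=4,fy=4))"
```

```text
t 18.3 pos [ 0.4792 -0.064   0.0138] yaw -0.0514 tilt [0.0021 0.0011] F [0.7 4.6 5.9] open 0.0383 mag [0.003  0.1499] brd [-0.0878 -0.3276]
```

View pics/s8z.png

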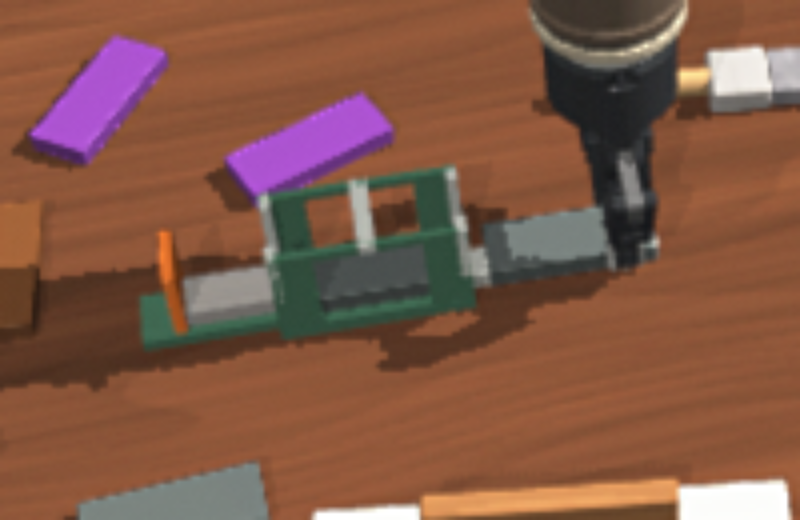

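>>> {"op": "drive_tool", "data": {
  "increments": [
    {"travel":[0,0,0],"twist":[0,0,0],"hand":0.35},
    {"travel":[0,0,0],"twist":[0,0,0],"hand":0.35},
    {"travel":[0,0,-0.002],"twist":[0,0,0],"hand":0.35},
    {"travel":[-0.001,-0.016,0],"twist":[0,0,0],"hand":0.35},
    {"travel":[-0.001,-0.017,-0.001],"twist":[0,0,0],"hand":0.35},
    {"travel":[0,0,0],"twist":[0,0,0],"hand":0.35},
    {"travel":[0,0,0],"twist":[0,0,0],"hand":1},
    {"travel":[0,0,0],"twist":[0,0,0],"hand":1},
    {"travel":[0,0,0],"twist":[0,0,0],"hand":1},
    {"travel":[0,0,0],"twist":[0,0,0],"hand":1},
    {"travel":[0,0,0.02],"twist":[0,0,0],"hand":1},
    {"travel":[0,0,0.03],"twist":[0,0,0],"hand":1},
    {"travel":[0,0,0.04],"twist":[0,0,0],"hand":1},
    {"travel":[0,0,0],"twist":[0,0,0],"hand":1}
  ],
  "force": 60
}}

```text
time_s: 19.75
position: [0.4782, -0.0994, 0.1033]
ee_rot: [1.0, -0.027, 0.003, -0.0]
ft_force: [0.5, -0.3, -1.8]
opening: 0.0385
```

```bash
python3 -c "
from h import *
st();print(loc(BRD,.019,.02))"
```

```text
t 19.75 pos [ 0.4782 -0.0994  0.1033] yaw -0.0532 tilt [0.0056 0.0002] F [ 0.5 -0.3 -1.8] open 0.0385 mag [0.0039 0.1146] brd [-0.0905 -0.3629]
[0.56858086 0.28842101]
```

>>> {"op": "drive_tool", "data": {
  "increments": [
    {"travel":[0.0075,0.0323,0.01],"twist":[0,0,0.14],"hand":1},
    {"travel":[0.0075,0.0323,0.01],"twist":[0,0,0.14],"hand":1},
    {"travel":[0.0075,0.0323,0],"twist":[0,0,0.14],"hand":1},
    {"travel":[0.0075,0.0323,0],"twist":[0,0,0.14],"hand":1},
    {"travel":[0.0075,0.0323,0],"twist":[0,0,0.14],"hand":1},
    {"travel":[0.0075,0.0323,0],"twist":[0,0,0.14],"hand":1},
    {"travel":[0.0075,0.0323,0],"twist":[0,0,0.14],"hand":1},
    {"travel":[0.0075,0.0323,0],"twist":[0,0,0.14],"hand":1},
    {"travel":[0.0075,0.0323,0],"twist":[0,0,0.14],"hand":1},
    {"travel":[0.0075,0.0323,0],"twist":[0,0,0.14],"hand":1},
    {"travel":[0.0075,0.0323,0],"twist":[0,0,0.14],"hand":1},
    {"travel":[0.0075,0.0323,0],"twist":[0,0,0.135],"hand":1},
    {"travel":[0,0,-0.03],"twist":[0,0,0],"hand":1},
    {"travel":[0,0,-0.03],"twist":[0,0,0],"hand":1},
    {"travel":[0,0,-0.02],"twist":[0,0,0],"hand":1},
    {"travel":[0,0,0],"twist":[0,0,0],"hand":1}
  ]
}}

```text
time_s: 21.35
position: [0.5626, 0.2876, 0.036]
ee_rot: [0.689, 0.725, -0.003, -0.001]
ft_force: [-0.2, -0.2, -2.0]
opening: 0.0382
```

```bash
python3 -c "
from h import *
st();p=shot('scene');cv2.imwrite('pics/s9z.png',cv2.resize(p['img'][160:310,350:550],None,fx=4,fy=4))"
```

```text
t 21.35 pos [0.5626 0.2876 0.036 ] yaw 1.6221 tilt [-0.0065 -0.0029] F [-0.2 -0.2 -2. ] open 0.0382 mag [0.067  0.5056] brd [0.0129 0.0194]
```

View pics/s9z.png

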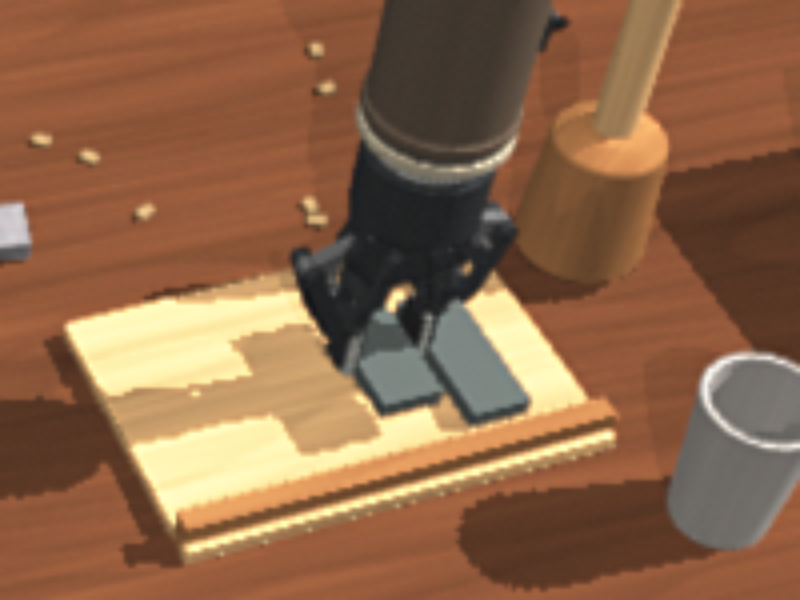

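>>> {"op": "drive_tool", "data": {
  "increments": [
    {"travel":[0.004,0,-0.01],"twist":[0,0,0],"hand":1},
    {"travel":[0,0,-0.006],"twist":[0,0,0],"hand":1},
    {"travel":[0,0,-0.004],"twist":[0,0,0],"hand":1},
    {"travel":[0,0,0],"twist":[0,0,0],"hand":1}
  ]
}}

```text
time_s: 21.8
position: [0.5697, 0.2877, 0.0196]
ee_rot: [0.689, 0.725, -0.0, -0.0]
ft_force: [-0.2, 0.0, -1.3]
opening: 0.0383
```

```bash
python3 -c "
from h import *
st()"
```

```text
t 21.8 pos [0.5697 0.2877 0.0196] yaw 1.6208 tilt [-0.0005 -0.0001] F [-0.2  0.  -1.3] open 0.0383 mag [0.0742 0.5061] brd [0.0201 0.0193]
```

>>> {"op": "drive_tool", "data": {
  "increments": [
    {"travel":[0,0,-0.004],"twist":[0,0,0],"hand":1},
    {"travel":[0,0,-0.003],"twist":[0,0,0],"hand":1},
    {"travel":[0,0,0],"twist":[0,0,0],"hand":1},
    {"travel":[0,0,0],"twist":[0,0,0],"hand":0.44},
    {"travel":[0,0,0],"twist":[0,0,0],"hand":0.44},
    {"travel":[0,0,0],"twist":[0,0,0],"hand":0.44}
  ]
}}

```text
time_s: 22.4
position: [0.5702, 0.2879, 0.0132]
ee_rot: [0.689, 0.725, 0.0, 0.0]
ft_force: [0.3, 0.1, 0.5]
opening: 0.0479
```

```bash
python3 -c "
from h import *
st()"
```

```text
t 22.4 pos [0.5702 0.2879 0.0132] yaw 1.6209 tilt [0.0005 0.0003] F [0.3 0.1 0.5] open 0.0479 mag [0.0746 0.5064] brd [0.0206 0.0194]
```

>>> {"op": "drive_tool", "data": {
  "increments": [
    {"travel":[0,0,0.02],"twist":[0,0,0],"hand":0.44},
    {"travel":[0,0,0.04],"twist":[0,0,0],"hand":0.44},
    {"travel":[0,0,0.04],"twist":[0,0,0],"hand":0.6},
    {"travel":[-0.0075,-0.0434,0.027],"twist":[0,0,-0.14],"hand":1},
    {"travel":[-0.0075,-0.0434,0],"twist":[0,0,-0.14],"hand":1},
    {"travel":[-0.0075,-0.0434,0],"twist":[0,0,-0.14],"hand":1},
    {"travel":[-0.0075,-0.0434,0],"twist":[0,0,-0.14],"hand":1},
    {"travel":[-0.0075,-0.0434,0],"twist":[0,0,-0.14],"hand":1},
    {"travel":[-0.0073,-0.0434,0],"twist":[0,0,-0.14],"hand":1},
    {"travel":[-0.0073,-0.0434,0],"twist":[0,0,-0.14],"hand":1},
    {"travel":[-0.0073,-0.0434,0],"twist":[0,0,-0.14],"hand":1},
    {"travel":[-0.0073,-0.0434,0],"twist":[0,0,-0.14],"hand":1},
    {"travel":[-0.0073,-0.0434,0],"twist":[0,0,-0.14],"hand":1},
    {"travel":[-0.0073,-0.0434,0],"twist":[0,0,-0.14],"hand":1},
    {"travel":[-0.0073,-0.0434,0],"twist":[0,0,-0.135],"hand":1},
    {"travel":[-0.0073,-0.0434,0],"twist":[0,0,0],"hand":1},
    {"travel":[-0.0073,-0.0434,0],"twist":[0,0,0],"hand":1},
    {"travel":[-0.0073,-0.0434,0],"twist":[0,0,0],"hand":1},
    {"travel":[0,0,-0.035],"twist":[0,0,0],"hand":1}
  ]
}}

```text
time_s: 24.3
position: [0.4593, -0.3714, 0.1082]
ee_rot: [1.0, -0.031, 0.004, 0.005]
ft_force: [0.4, -0.1, -0.4]
opening: 0.0
```

```bash
python3 -c "
from h import *
p=shot('top','t1.png');st()"
```

```text
t 24.35 pos [ 0.4574 -0.3646  0.1004] yaw -0.0588 tilt [-0.0015 -0.0012] F [-1.4  2.7 -4.1] open -0.0001 mag [-0.0025 -0.1514] brd [-0.1246 -0.6267]
```

View pics/t1.png

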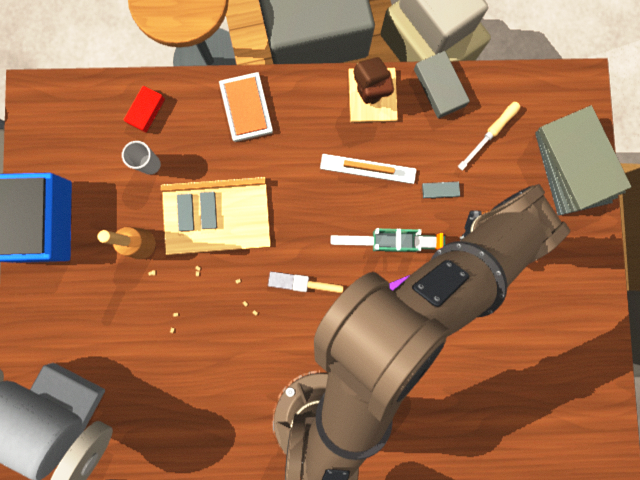

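>>> {"op": "drive_tool", "data": {
  "increments": [
    {"travel":[0.002,0,-0.033],"twist":[0,0,0.004],"hand":1},
    {"travel":[0,0,-0.033],"twist":[0,0,0],"hand":1},
    {"travel":[0.001,0.01,0],"twist":[0,0,0],"hand":1},
    {"travel":[0.001,0.01,0],"twist":[0,0,0],"hand":1},
    {"travel":[0.0005,0.008,0],"twist":[0,0,0],"hand":1},
    {"travel":[0.0005,0.008,0],"twist":[0,0,0],"hand":1},
    {"travel":[0.0005,0.008,0],"twist":[0,0,0],"hand":1},
    {"travel":[0.0005,0.008,0],"twist":[0,0,0],"hand":1},
    {"travel":[0.0005,0.008,0],"twist":[0,0,0],"hand":1},
    {"travel":[0,0.006,0],"twist":[0,0,0],"hand":1},
    {"travel":[0,0.005,0],"twist":[0,0,0],"hand":1},
    {"travel":[0,0.002,0],"twist":[0,0,0],"hand":1},
    {"travel":[0,0,0],"twist":[0,0,0],"hand":1}
  ]
}}

```text
time_s: 25.65
position: [0.4673, -0.2891, 0.0393]
ee_rot: [1.0, -0.025, 0.001, 0.001]
ft_force: [-0.1, -3.6, 2.8]
opening: 0.0
```

```bash
python3 -c "
from h import *
st()"
```

```text
t 25.65 pos [ 0.4673 -0.2891  0.0393] yaw -0.0498 tilt [ 0.0026 -0.0014] F [-0.1 -3.6  2.8] open 0.0 mag [ 0.0033 -0.0755] brd [-0.1109 -0.5518]
```

>>> {"op": "drive_tool", "data": {
  "increments": [
    {"travel":[-0.001,-0.022,0],"twist":[0,0,0],"hand":1},
    {"travel":[-0.001,-0.025,0],"twist":[0,0,0],"hand":1},
    {"travel":[-0.001,-0.026,0],"twist":[0,0,0],"hand":1},
    {"travel":[0,0,0.04],"twist":[0,0,0],"hand":0.6},
    {"travel":[0,0,0.045],"twist":[0,0,0],"hand":0.15},
    {"travel":[0.001,0.046,0],"twist":[0,0,0],"hand":0.15},
    {"travel":[0.002,0.046,0],"twist":[0,0,0],"hand":0.15},
    {"travel":[0.002,0.046,0],"twist":[0,0,0],"hand":0.15},
    {"travel":[0.002,0.046,0],"twist":[0,0,0],"hand":0.15},
    {"travel":[0.002,0.046,0],"twist":[0,0,0],"hand":0.15},
    {"travel":[0,0,0],"twist":[0,0,0],"hand":0.15},
    {"travel":[0,0,-0.04],"twist":[0,0,0],"hand":0.15},
    {"travel":[0,0,-0.042],"twist":[0,0,0],"hand":0.15},
    {"travel":[0,0,0],"twist":[0,0,0],"hand":0.15}
  ]
}}

```text
time_s: 27.05
position: [0.4691, -0.1302, 0.0377]
ee_rot: [1.0, -0.025, -0.004, -0.001]
ft_force: [-0.9, 0.2, 0.5]
opening: 0.0723
```

```bash
python3 -c "
from h import *
st();p=shot('scene');cv2.imwrite('pics/s10z.png',cv2.resize(p['img'][200:330,140:340],None,fx=4,fy=4))"
```

```text
t 27.05 pos [ 0.4691 -0.1302  0.0377] yaw -0.0493 tilt [-0.0074  0.002 ] F [-0.9  0.2  0.5] open 0.0723 mag [-0.0035  0.0833] brd [-0.1012 -0.3931]
```

View pics/s10z.png

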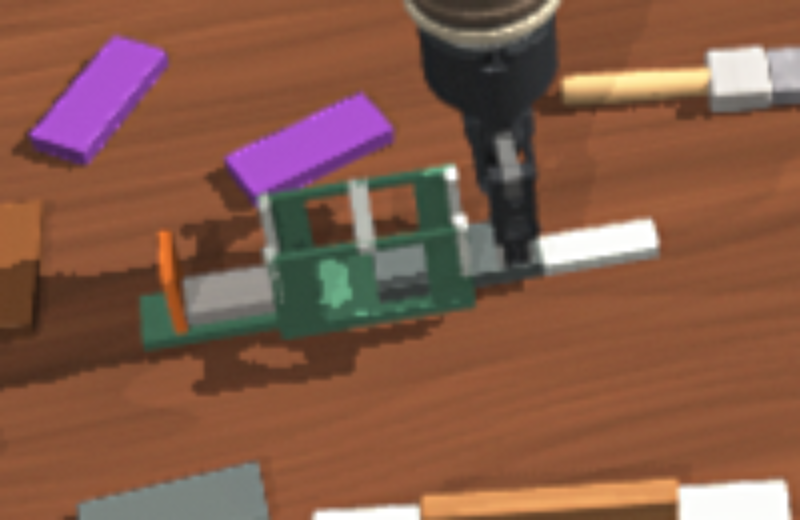

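Same as before, and this is the last blank in the magazine. Now I grip it and draw it out.

>>> {"op": "drive_tool", "data": {
  "increments": [
    {"travel":[0.003,0.001,-0.015],"twist":[0,0,-0.003],"hand":0.15},
    {"travel":[0,0,-0.015],"twist":[0,0,0],"hand":0.15},
    {"travel":[0,0,0],"twist":[0,0,0],"hand":0.3},
    {"travel":[0,0,0],"twist":[0,0,0],"hand":1},
    {"travel":[0,0,0],"twist":[0,0,0],"hand":1},
    {"travel":[0,0,0],"twist":[0,0,0],"hand":1},
    {"travel":[0.0006,0.012,0],"twist":[0,0,0],"hand":1},
    {"travel":[0.001,0.018,0],"twist":[0,0,0],"hand":1},
    {"travel":[0.001,0.018,0],"twist":[0,0,0],"hand":1},
    {"travel":[0.001,0.018,0],"twist":[0,0,0],"hand":1},
    {"travel":[0,0,0],"twist":[0,0,0],"hand":1}
  ]
}}

```text
time_s: 28.2
position: [0.4803, -0.0626, 0.0123]
ee_rot: [1.0, -0.025, 0.001, -0.0]
ft_force: [-0.5, 3.1, 7.7]
opening: 0.0382
```

```bash
python3 -c "
from h import *
st();p=shot('scene');cv2.imwrite('pics/s11z.png',cv2.resize(p['img'][200:330,140:340],None,fx=4,fy=4))"
```

```text
t 28.2 pos [ 0.4803 -0.0626  0.0123] yaw -0.0509 tilt [0.0027 0.0009] F [-0.5  3.1  7.7] open 0.0382 mag [0.0039 0.1515] brd [-0.0867 -0.3262]
```

View pics/s11z.png

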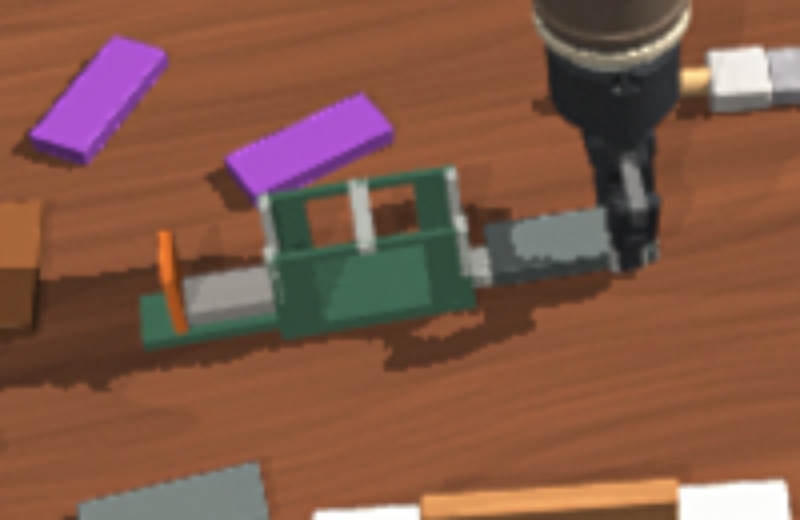

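The magazine is empty. I'll regrip and lift.

>>> {"op": "drive_tool", "data": {
  "increments": [
    {"travel":[0,0,0],"twist":[0,0,0],"hand":0.35},
    {"travel":[0,0,0],"twist":[0,0,0],"hand":0.35},
    {"travel":[0,0,-0.001],"twist":[0,0,0],"hand":0.35},
    {"travel":[-0.001,-0.017,0],"twist":[0,0,0],"hand":0.35},
    {"travel":[-0.001,-0.017,0],"twist":[0,0,0],"hand":0.35},
    {"travel":[0,0,0],"twist":[0,0,0],"hand":0.35},
    {"travel":[0,0,0],"twist":[0,0,0],"hand":1},
    {"travel":[0,0,0],"twist":[0,0,0],"hand":1},
    {"travel":[0,0,0],"twist":[0,0,0],"hand":1},
    {"travel":[0,0,0],"twist":[0,0,0],"hand":1},
    {"travel":[0,0,0.02],"twist":[0,0,0],"hand":1},
    {"travel":[0,0,0.03],"twist":[0,0,0],"hand":1},
    {"travel":[0,0,0.04],"twist":[0,0,0],"hand":1},
    {"travel":[0,0,0],"twist":[0,0,0],"hand":1}
  ],
  "force": 60
}}

```text
time_s: 29.65
position: [0.4791, -0.0984, 0.1034]
ee_rot: [1.0, -0.026, 0.003, -0.0]
ft_force: [2.0, 0.6, -1.2]
opening: 0.0384
```

```bash
python3 -c "
from h import *
st();print(loc(BRD,.019,-.04))"
```

```text
t 29.65 pos [ 0.4791 -0.0984  0.1034] yaw -0.0522 tilt [0.0054 0.0002] F [ 2.   0.6 -1.2] open 0.0384 mag [0.0047 0.1156] brd [-0.0897 -0.3619]
[0.57156762 0.2284954 ]
```

>>> {"op": "drive_tool", "data": {
  "increments": [
    {"travel":[0.0078,0.0272,0.01],"twist":[0,0,0.14],"hand":1},
    {"travel":[0.0078,0.0272,0.01],"twist":[0,0,0.14],"hand":1},
    {"travel":[0.0078,0.0272,0],"twist":[0,0,0.14],"hand":1},
    {"travel":[0.0078,0.0272,0],"twist":[0,0,0.14],"hand":1},
    {"travel":[0.0078,0.0272,0],"twist":[0,0,0.14],"hand":1},
    {"travel":[0.0078,0.0272,0],"twist":[0,0,0.14],"hand":1},
    {"travel":[0.0078,0.0272,0],"twist":[0,0,0.14],"hand":1},
    {"travel":[0.0078,0.0272,0],"twist":[0,0,0.14],"hand":1},
    {"travel":[0.0078,0.0272,0],"twist":[0,0,0.14],"hand":1},
    {"travel":[0.0078,0.0272,0],"twist":[0,0,0.14],"hand":1},
    {"travel":[0.0078,0.0272,0],"twist":[0,0,0.14],"hand":1},
    {"travel":[0.0078,0.0272,0],"twist":[0,0,0.134],"hand":1},
    {"travel":[0,0,-0.03],"twist":[0,0,0],"hand":1},
    {"travel":[0,0,-0.03],"twist":[0,0,0],"hand":1},
    {"travel":[0,0,-0.02],"twist":[0,0,0],"hand":1},
    {"travel":[0,0,0],"twist":[0,0,0],"hand":1},
    {"travel":[0,0,0],"twist":[0,0,0],"hand":1}
  ]
}}

```text
time_s: 31.35
position: [0.5697, 0.2281, 0.0397]
ee_rot: [0.689, 0.725, -0.001, -0.0]
ft_force: [0.8, 0.4, -1.7]
opening: 0.0385
```

```bash
python3 -c "
from h import *
st();p=shot('scene');cv2.imwrite('pics/s12z.png',cv2.resize(p['img'][160:310,350:550],None,fx=4,fy=4))"
```

```text
t 31.35 pos [0.5697 0.2281 0.0397] yaw 1.6216 tilt [-0.0014 -0.0002] F [ 0.8  0.4 -1.7] open 0.0385 mag [0.0774 0.4466] brd [ 0.0171 -0.0403]
```

View pics/s12z.png

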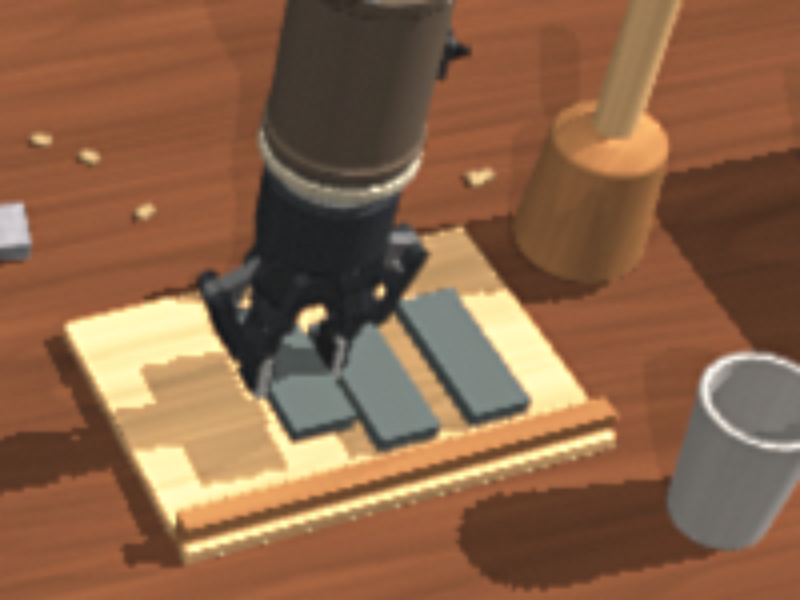

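Looks right. I'll lower it (to z≈.013) and release.

>>> {"op": "drive_tool", "data": {
  "increments": [
    {"travel":[0.001,0,-0.01],"twist":[0,0,0],"hand":1},
    {"travel":[0,0,-0.01],"twist":[0,0,0],"hand":1},
    {"travel":[0,0,-0.004],"twist":[0,0,0],"hand":1},
    {"travel":[0,0,-0.002],"twist":[0,0,0],"hand":1},
    {"travel":[0,0,0],"twist":[0,0,0],"hand":1}
  ]
}}

```text
time_s: 31.9
position: [0.5712, 0.2275, 0.0137]
ee_rot: [0.689, 0.725, -0.0, -0.0]
ft_force: [-0.9, -0.1, -0.7]
opening: 0.0385
```

```bash
python3 -c "
from h import *
st()"
```

```text
t 31.9 pos [0.5712 0.2275 0.0137] yaw 1.6208 tilt [-0.0006 -0.0002] F [-0.9 -0.1 -0.7] open 0.0385 mag [0.0789 0.4461] brd [ 0.0185 -0.041 ]
```

>>> {"op": "drive_tool", "data": {
  "increments": [
    {"travel":[0,0,-0.001],"twist":[0,0,0],"hand":0.44},
    {"travel":[0,0,0],"twist":[0,0,0],"hand":0.44},
    {"travel":[0,0,0],"twist":[0,0,0],"hand":0.44},
    {"travel":[0,0,0.02],"twist":[0,0,0],"hand":0.44},
    {"travel":[0,0,0.04],"twist":[0,0,0],"hand":0.44},
    {"travel":[0,0,0.04],"twist":[0,0,0],"hand":0.44},
    {"travel":[0.0026,-0.041,0.027],"twist":[0,0,-0.14],"hand":0.25},
    {"travel":[0.0026,-0.041,0],"twist":[0,0,-0.14],"hand":0.25},
    {"travel":[0.0026,-0.041,0],"twist":[0,0,-0.14],"hand":0.25},
    {"travel":[0.0026,-0.041,0],"twist":[0,0,-0.14],"hand":0.25},
    {"travel":[0.0026,-0.041,0],"twist":[0,0,-0.14],"hand":0.25},
    {"travel":[0.0026,-0.041,0],"twist":[0,0,-0.14],"hand":0.25},
    {"travel":[0.0026,-0.041,0],"twist":[0,0,-0.14],"hand":0.25},
    {"travel":[0.0026,-0.041,0],"twist":[0,0,-0.14],"hand":0.25},
    {"travel":[0.0026,-0.041,0],"twist":[0,0,-0.14],"hand":0.25},
    {"travel":[0.0026,-0.041,0],"twist":[0,0,-0.14],"hand":0.25},
    {"travel":[0.0026,-0.041,0],"twist":[0,0,-0.14],"hand":0.25},
    {"travel":[0.0026,-0.041,0],"twist":[0,0,-0.06],"hand":0.25},
    {"travel":[0.0026,-0.041,0],"twist":[0,0,0],"hand":0.25},
    {"travel":[0.0026,-0.041,0],"twist":[0,0,0],"hand":0.25}
  ]
}}

```text
time_s: 33.9
position: [0.6079, -0.3478, 0.1402]
ee_rot: [1.0, 0.011, 0.0, -0.0]
ft_force: [0.2, 0.8, 0.5]
opening: 0.0641
```

```bash
python3 -c "
from h import *
p=shot('top');st();cv2.imwrite('pics/t2z.png',cv2.resize(p['img'][140:265,95:495],None,fx=2,fy=2));p=shot('scene','s13.png');print(r.recognise(p,'blank_d_c')[:2])"
```

```text
t 33.95 pos [ 0.6054 -0.3567  0.1408] yaw 0.0142 tilt [-0.0001 -0.0064] F [-2.3 -5.3  1.9] open 0.064 mag [ 0.1449 -0.1354] brd [ 0.0237 -0.6261]
[{'at': [0.6139, -0.3455, 0.0129], 'confidence': 0.79}]
```

View pics/t2z.png

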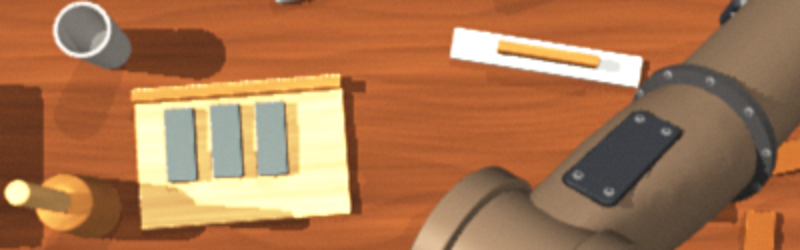

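View pics/s13.png

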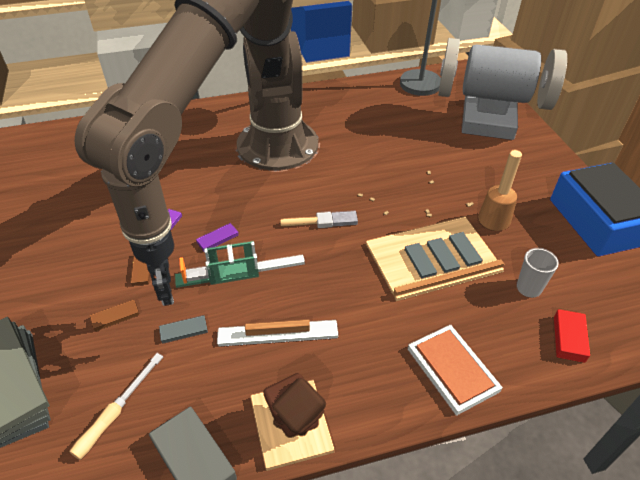

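>>> {"op": "drive_tool", "data": {
  "increments": [
    {"travel":[0,0,-0.03],"twist":[0,0,0],"hand":0.25},
    {"travel":[0,0,-0.03],"twist":[0,0,0],"hand":0.25},
    {"travel":[0,0,-0.03],"twist":[0,0,0],"hand":0.25},
    {"travel":[0,0,0],"twist":[0,0,0],"hand":0.25},
    {"travel":[0,0,0],"twist":[0,0,0],"hand":0.25}
  ]
}}

```text
time_s: 34.55
position: [0.6081, -0.3455, 0.0504]
ee_rot: [1.0, 0.011, -0.0, -0.0]
ft_force: [-0.1, 0.2, 0.1]
opening: 0.0643
```

```bash
python3 -c "
from h import *
st();p=shot('scene');cv2.imwrite('pics/s14z.png',cv2.resize(p['img'][230:380,90:290],None,fx=4,fy=4))"
```

```text
t 34.55 pos [ 0.6081 -0.3455  0.0504] yaw 0.0219 tilt [-0.0004  0.0006] F [-0.1  0.2  0.1] open 0.0643 mag [ 0.147 -0.124] brd [ 0.0269 -0.6151]
```

View pics/s14z.png

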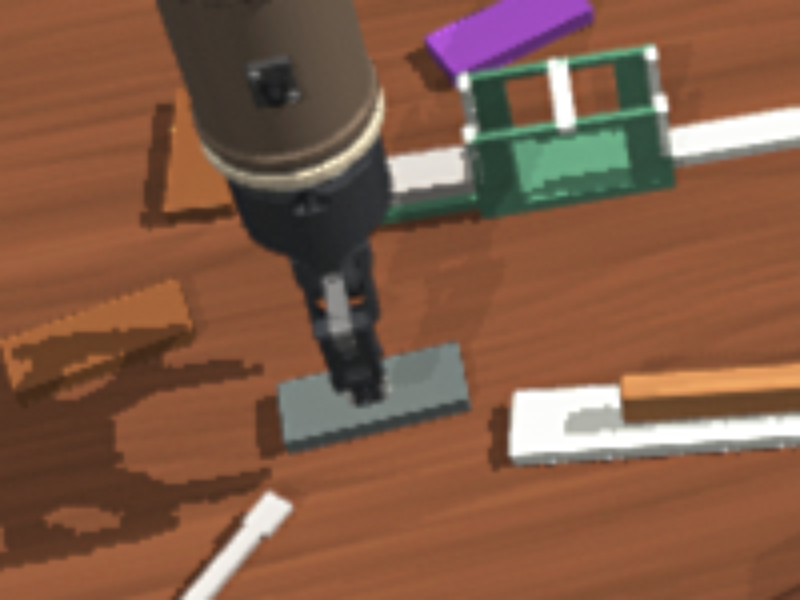

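>>> {"op": "drive_tool", "data": {
  "increments": [
    {"travel":[0,0,-0.025],"twist":[0,0,-0.003],"hand":0.25},
    {"travel":[0,0,-0.015],"twist":[0,0,0],"hand":0.25},
    {"travel":[0,0,-0.004],"twist":[0,0,0],"hand":0.25},
    {"travel":[0,0,0],"twist":[0,0,0],"hand":0.4},
    {"travel":[0,0,0],"twist":[0,0,0],"hand":1},
    {"travel":[0,0,0],"twist":[0,0,0],"hand":1},
    {"travel":[0,0,0],"twist":[0,0,0],"hand":1},
    {"travel":[0,0,0],"twist":[0,0,0],"hand":1}
  ],
  "force": 60
}}

```text
time_s: 35.4
position: [0.6084, -0.347, 0.0074]
ee_rot: [1.0, 0.009, 0.001, 0.0]
ft_force: [-0.9, 1.1, 6.4]
opening: 0.0375
```

```bash
python3 -c "
from h import *
st();print(loc(BRD,.016,-.1))"
```

```text
t 35.4 pos [ 0.6084 -0.347   0.0074] yaw 0.0179 tilt [ 0.0017 -0.0009] F [-0.9  1.1  6.4] open 0.0375 mag [ 0.1473 -0.1256] brd [ 0.0271 -0.6166]
[0.57155811 0.16842045]
```

>>> {"op": "drive_tool", "data": {
  "increments": [
    {"travel":[0,0,0.02],"twist":[0,0,0],"hand":1},
    {"travel":[0,0,0.04],"twist":[0,0,0],"hand":1},
    {"travel":[0,0,0.04],"twist":[0,0,0],"hand":1},
    {"travel":[-0.0029,0.0396,0.02],"twist":[0,0,0.14],"hand":1},
    {"travel":[-0.0029,0.0396,0],"twist":[0,0,0.14],"hand":1},
    {"travel":[-0.0029,0.0396,0],"twist":[0,0,0.14],"hand":1},
    {"travel":[-0.0029,0.0396,0],"twist":[0,0,0.14],"hand":1},
    {"travel":[-0.0029,0.0396,0],"twist":[0,0,0.14],"hand":1},
    {"travel":[-0.0029,0.0396,0],"twist":[0,0,0.14],"hand":1},
    {"travel":[-0.0029,0.0396,0],"twist":[0,0,0.14],"hand":1},
    {"travel":[-0.0029,0.0396,0],"twist":[0,0,0.14],"hand":1},
    {"travel":[-0.0029,0.0396,0],"twist":[0,0,0.14],"hand":1},
    {"travel":[-0.0029,0.0396,0],"twist":[0,0,0.14],"hand":1},
    {"travel":[-0.0029,0.0396,0],"twist":[0,0,0.14],"hand":1},
    {"travel":[-0.0029,0.0396,0],"twist":[0,0,0.063],"hand":1},
    {"travel":[-0.0029,0.0396,0],"twist":[0,0,0],"hand":1},
    {"travel":[0,0,0],"twist":[0,0,0],"hand":1},
    {"travel":[0,0,-0.03],"twist":[0,0,0],"hand":1},
    {"travel":[0,0,-0.03],"twist":[0,0,0],"hand":1},
    {"travel":[0,0,0],"twist":[0,0,0],"hand":1}
  ]
}}

```text
time_s: 37.4
position: [0.5674, 0.1674, 0.0629]
ee_rot: [0.689, 0.725, -0.003, -0.001]
ft_force: [-0.7, -0.7, -2.2]
opening: 0.0375
```

```bash
python3 -c "
from h import *
st();p=shot('scene');cv2.imwrite('pics/s15z.png',cv2.resize(p['img'][160:310,350:550],None,fx=4,fy=4))"
```

```text
t 37.4 pos [0.5674 0.1674 0.0629] yaw 1.6209 tilt [-0.0058 -0.0025] F [-0.7 -0.7 -2.2] open 0.0375 mag [0.0784 0.3859] brd [ 0.0118 -0.1008]
```

View pics/s15z.png

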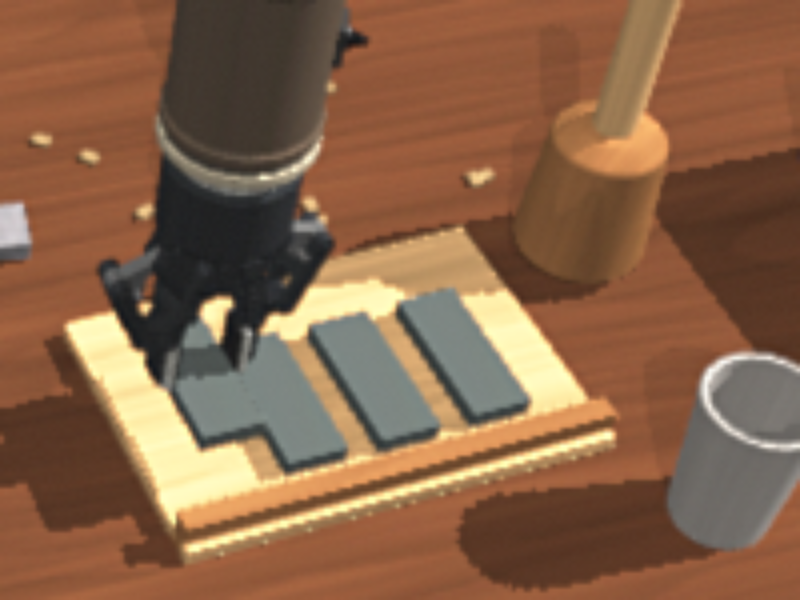

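>>> {"op": "drive_tool", "data": {
  "increments": [
    {"travel":[0,0,-0.025],"twist":[0,0,0],"hand":1},
    {"travel":[0,0,-0.01],"twist":[0,0,0],"hand":1},
    {"travel":[0,0,-0.003],"twist":[0,0,0],"hand":1},
    {"travel":[0,0,0],"twist":[0,0,0],"hand":1},
    {"travel":[0,0,0],"twist":[0,0,0],"hand":1}
  ]
}}

```text
time_s: 37.95
position: [0.5708, 0.1685, 0.0291]
ee_rot: [0.689, 0.725, 0.001, 0.0]
ft_force: [0.9, -0.1, -1.2]
opening: 0.0377
```

```bash
python3 -c "
from h import *
st()"
```

```text
t 37.95 pos [0.5708 0.1685 0.0291] yaw 1.6208 tilt [0.0013 0.0005] F [ 0.9 -0.1 -1.2] open 0.0377 mag [0.0817 0.3872] brd [ 0.0152 -0.0998]
```

>>> {"op": "drive_tool", "data": {
  "increments": [
    {"travel":[0,0,-0.006],"twist":[0,0,0],"hand":1},
    {"travel":[0,0,-0.003],"twist":[0,0,0],"hand":1},
    {"travel":[0,0,0],"twist":[0,0,0],"hand":1}
  ]
}}

```text
time_s: 38.25
position: [0.5702, 0.1685, 0.0194]
ee_rot: [0.689, 0.725, 0.0, -0.0]
ft_force: [-0.6, 0.2, 3.6]
opening: 0.0379
```

```bash
python3 -c "
from h import *
st()"
```

```text
t 38.25 pos [0.5702 0.1685 0.0194] yaw 1.6209 tilt [0.0003 0.0004] F [-0.6  0.2  3.6] open 0.0379 mag [0.0812 0.3871] brd [ 0.0147 -0.0999]
```

>>> {"op": "drive_tool", "data": {
  "increments": [
    {"travel":[0,0,0],"twist":[0,0,0],"hand":0.44},
    {"travel":[0,0,0],"twist":[0,0,0],"hand":0.44},
    {"travel":[0,0,0],"twist":[0,0,0],"hand":0.44},
    {"travel":[0,0,0.02],"twist":[0,0,0],"hand":0.44},
    {"travel":[0,0,0.04],"twist":[0,0,0],"hand":0.44},
    {"travel":[0,0,0.04],"twist":[0,0,0],"hand":0.44},
    {"travel":[0.0078,-0.0245,0.02],"twist":[0,0,-0.139],"hand":0.44},
    {"travel":[0.0078,-0.0245,0],"twist":[0,0,-0.139],"hand":0.44},
    {"travel":[0.0078,-0.0245,0],"twist":[0,0,-0.139],"hand":0.44},
    {"travel":[0.0078,-0.0245,0],"twist":[0,0,-0.139],"hand":0.44},
    {"travel":[0.0078,-0.0245,0],"twist":[0,0,-0.139],"hand":0.44},
    {"travel":[0.0078,-0.0245,0],"twist":[0,0,-0.139],"hand":0.44},
    {"travel":[0.0078,-0.0245,0],"twist":[0,0,-0.139],"hand":0.44},
    {"travel":[0.0078,-0.0245,0],"twist":[0,0,-0.139],"hand":0.44},
    {"travel":[0.0078,-0.0245,0],"twist":[0,0,-0.139],"hand":0.44},
    {"travel":[0.0078,-0.0245,0],"twist":[0,0,-0.139],"hand":0.44},
    {"travel":[0.0078,-0.0245,0],"twist":[0,0,-0.139],"hand":0.44},
    {"travel":[0.0078,-0.0245,0],"twist":[0,0,-0.139],"hand":0.44},
    {"travel":[0.0078,-0.0245,0],"twist":[0,0,-0.139],"hand":0.44},
    {"travel":[0,0,0],"twist":[0,0,0],"hand":0.44}
  ]
}}

```text
time_s: 40.25
position: [0.6713, -0.1547, 0.139]
ee_rot: [0.995, -0.097, 0.0, 0.002]
ft_force: [0.0, -1.3, -0.3]
opening: 0.0483
```

```bash
python3 -c "
from h import *
p=shot('scene','s16.png');st();print(r.recognise(p,'straightedge_c')[:2]);p=shot('top','t3.png');print(r.recognise(p,'straightedge_c')[:2])
cv2.imwrite('pics/t3z.png',cv2.resize(p['img'][165:265,95:285],None,fx=4,fy=4))"
```

```text
t 40.3 pos [ 0.6712 -0.1523  0.1387] yaw -0.1887 tilt [-0.0005 -0.0016] F [ 0.6  0.9 -0.3] open 0.0482 mag [0.1995 0.0723] brd [ 0.0995 -0.4253]
[{'at': [0.6785, -0.1515, 0.0095], 'confidence': 0.89}, {'at': [0.5723, 0.2228, 0.0225], 'confidence': 0.46}]
[{'at': [0.6554, -0.2412, 0.0102], 'confidence': 0.72}]
```

View pics/s16.png

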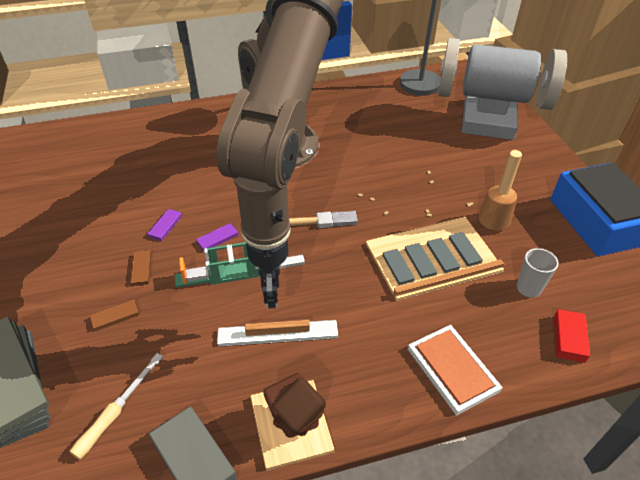

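View pics/t3z.png

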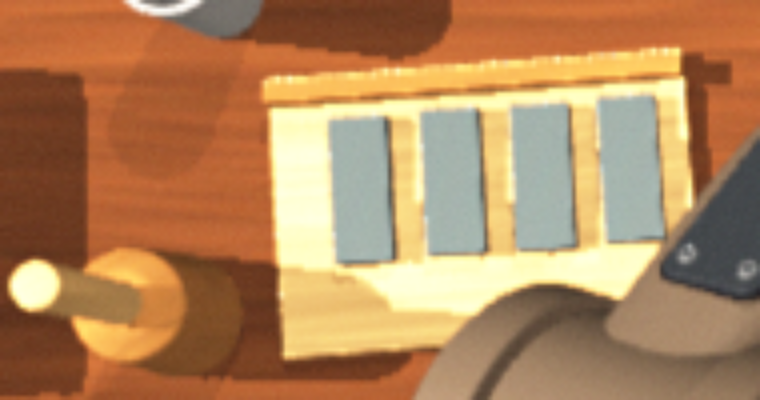

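>>> {"op": "drive_tool", "data": {
  "increments": [
    {"travel":[0,0.003,-0.04],"twist":[0,0,0.003],"hand":0.44},
    {"travel":[0,0,-0.04],"twist":[0,0,0],"hand":0.44},
    {"travel":[0,0,-0.02],"twist":[0,0,0],"hand":0.44},
    {"travel":[0,0,0],"twist":[0,0,0],"hand":0.44}
  ]
}}

```text
time_s: 40.85
position: [0.6694, -0.1445, 0.0358]
ee_rot: [0.996, -0.09, -0.003, -0.001]
ft_force: [-1.0, 0.4, 0.5]
opening: 0.0477
```

```bash
python3 -c "
from h import *
st();p=shot('scene','s17.png');cv2.imwrite('pics/s17z.png',cv2.resize(p['img'][240:370,190:370],None,fx=4.4,fy=4.4))"
```

```text
t 40.85 pos [ 0.6694 -0.1445  0.0358] yaw -0.1804 tilt [-0.0053  0.0022] F [-1.   0.4  0.5] open 0.0477 mag [0.1972 0.08  ] brd [ 0.0981 -0.4174]
```

View pics/s17z.png

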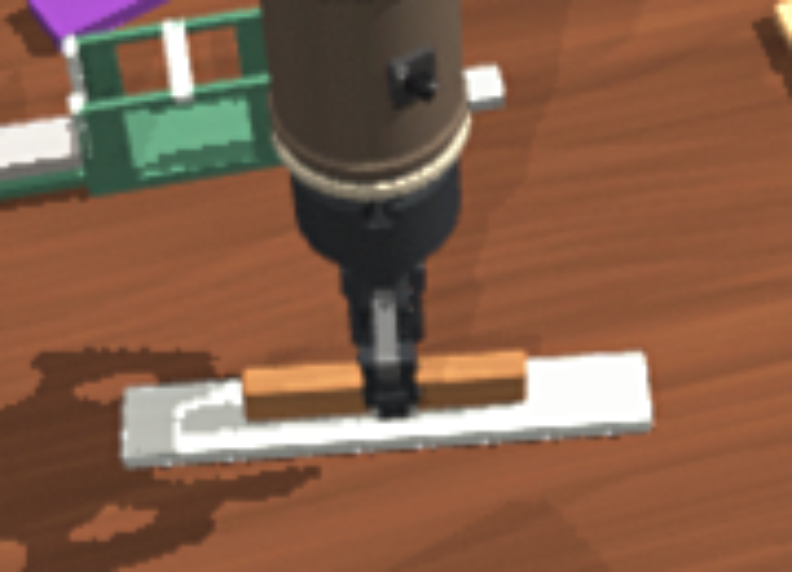

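>>> {"op": "drive_tool", "data": {
  "increments": [
    {"travel":[0,-0.004,-0.01],"twist":[0,0,-0.003],"hand":0.44},
    {"travel":[0,0,-0.006],"twist":[0,0,0],"hand":0.44},
    {"travel":[0,0,0],"twist":[0,0,0],"hand":0.44},
    {"travel":[0,0,0],"twist":[0,0,0],"hand":1},
    {"travel":[0,0,0],"twist":[0,0,0],"hand":1},
    {"travel":[0,0,0],"twist":[0,0,0],"hand":1},
    {"travel":[0,0,0],"twist":[0,0,0],"hand":1},
    {"travel":[0,0,0],"twist":[0,0,0],"hand":1}
  ],
  "force": 80
}}

```text
time_s: 41.7
position: [0.6718, -0.1511, 0.0238]
ee_rot: [0.996, -0.093, 0.0, -0.0]
ft_force: [-1.7, 0.8, 5.3]
opening: 0.0143
```

```bash
python3 -c "
from h import *
st();p=shot('scene');cv2.imwrite('pics/s18z.png',cv2.resize(p['img'][240:370,190:370],None,fx=4.4,fy=4.4))"
```

```text
t 41.7 pos [ 0.6718 -0.1511  0.0238] yaw -0.186 tilt [0.0008 0.    ] F [-1.7  0.8  5.3] open 0.0143 mag [0.2    0.0735] brd [ 0.1002 -0.4241]
```

View pics/s18z.png

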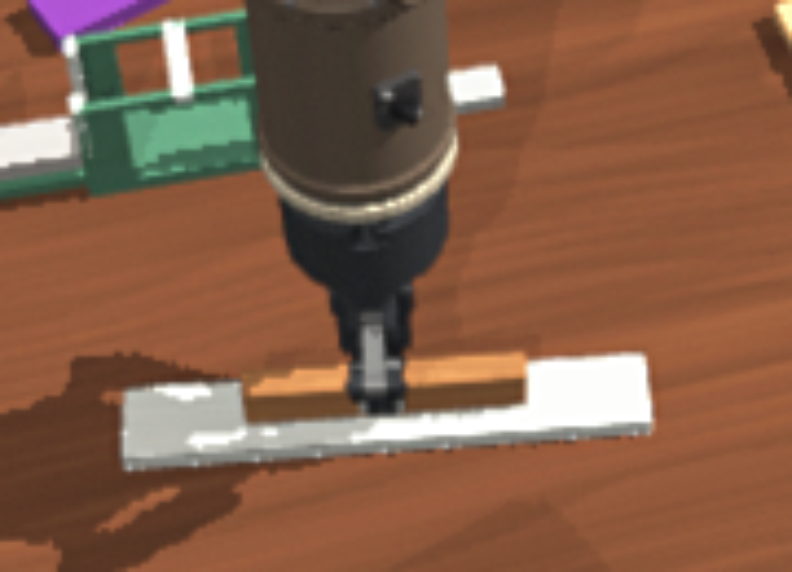

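>>> {"op": "drive_tool", "data": {
  "increments": [
    {"travel":[0,0,0.01],"twist":[0,0,0],"hand":1},
    {"travel":[0,0,0.03],"twist":[0,0,0],"hand":1},
    {"travel":[0,0,0.03],"twist":[0,0,0],"hand":1},
    {"travel":[0,0,0.02],"twist":[0,0,0],"hand":1},
    {"travel":[-0.005,0.015,0],"twist":[0,0,0.018],"hand":1},
    {"travel":[-0.015,0.033,0],"twist":[0,0,0.018],"hand":1},
    {"travel":[-0.015,0.033,0],"twist":[0,0,0.018],"hand":1},
    {"travel":[-0.015,0.033,0],"twist":[0,0,0.018],"hand":1},
    {"travel":[-0.015,0.033,0],"twist":[0,0,0.018],"hand":1},
    {"travel":[-0.015,0.033,0],"twist":[0,0,0.018],"hand":1},
    {"travel":[-0.015,0.033,0],"twist":[0,0,0.018],"hand":1},
    {"travel":[-0.015,0.033,0],"twist":[0,0,0.018],"hand":1},
    {"travel":[-0.015,0.033,0],"twist":[0,0,0.018],"hand":1},
    {"travel":[-0.015,0.033,0],"twist":[0,0,0.018],"hand":1},
    {"travel":[-0.015,0.033,0],"twist":[0,0,0.018],"hand":1},
    {"travel":[-0.015,0.033,0],"twist":[0,0,0.018],"hand":1},
    {"travel":[-0.012,0.027,0],"twist":[0,0,0.02],"hand":1},
    {"travel":[0,0,0],"twist":[0,0,0],"hand":1},
    {"travel":[0,0,0],"twist":[0,0,0],"hand":1}
  ],
  "force": 100
}}

```text
time_s: 43.65
position: [0.4875, 0.255, 0.112]
ee_rot: [1.0, 0.027, -0.001, 0.0]
ft_force: [0.1, -0.4, -2.1]
opening: 0.0134
```

```bash
python3 -c "
from h import *
st();p=shot('scene');cv2.imwrite('pics/s19z.png',cv2.resize(p['img'][160:310,320:550],None,fx=3.4,fy=3.4));p=shot('top');cv2.imwrite('pics/t19z.png',cv2.resize(p['img'][165:265,95:285],None,fx=4,fy=4))"
```

```text
t 43.65 pos [0.4875 0.255  0.112 ] yaw 0.0535 tilt [-0.0018 -0.0008] F [ 0.1 -0.4 -2.1] open 0.0134 mag [-0.0061  0.469 ] brd [-0.0636 -0.0093]
```

View pics/s19z.png

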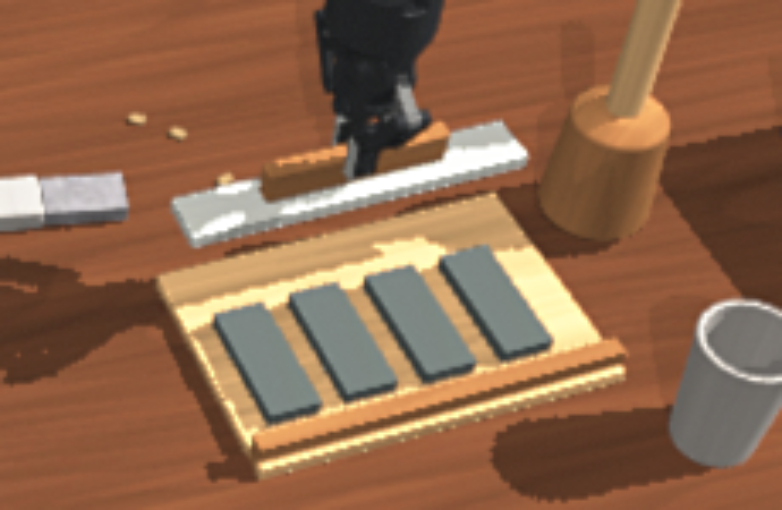

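View pics/t19z.png

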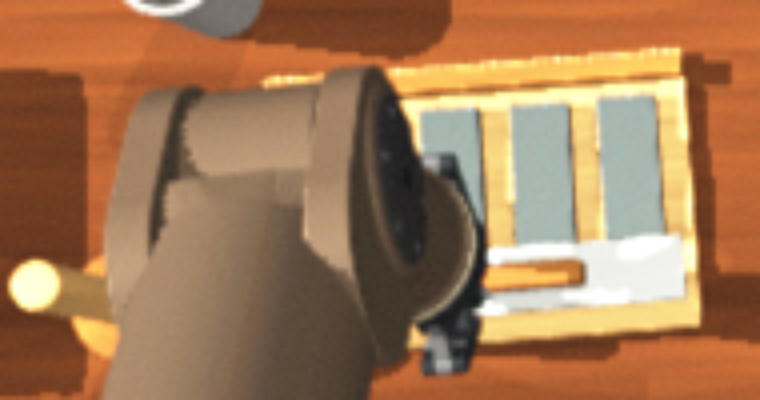

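>>> {"op": "drive_tool", "data": {
  "increments": [
    {"travel":[0,0,-0.025],"twist":[0,0,-0.003],"hand":1},
    {"travel":[0,0,-0.025],"twist":[0,0,0],"hand":1},
    {"travel":[0,0,-0.012],"twist":[0,0,0],"hand":1},
    {"travel":[0,0,-0.004],"twist":[0,0,0],"hand":1},
    {"travel":[0,0,0],"twist":[0,0,0],"hand":1},
    {"travel":[0,0,0],"twist":[0,0,0],"hand":1}
  ]
}}

```text
time_s: 44.35
position: [0.4902, 0.2538, 0.0478]
ee_rot: [1.0, 0.023, 0.001, -0.0]
ft_force: [0.1, 0.5, -2.9]
opening: 0.0133
```

```bash
python3 -c "
from h import *
st()"
```

```text
t 44.35 pos [0.4902 0.2538 0.0478] yaw 0.0464 tilt [0.0012 0.0005] F [ 0.1  0.5 -2.9] open 0.0133 mag [-0.0034  0.4679] brd [-0.061  -0.0107]
```

>>> {"op": "drive_tool", "data": {
  "increments": [
    {"travel":[-0.002,0,-0.005],"twist":[0,0,0.003],"hand":1},
    {"travel":[0,0,-0.004],"twist":[0,0,0],"hand":1},
    {"travel":[0,0,-0.002],"twist":[0,0,0],"hand":1},
    {"travel":[0,0,0],"twist":[0,0,0],"hand":1}
  ]
}}

```text
time_s: 44.75
position: [0.4873, 0.2539, 0.0359]
ee_rot: [1.0, 0.025, -0.0, -0.0]
ft_force: [-0.8, -1.2, -3.2]
opening: 0.0133
```

```bash
python3 -c "
from h import *
st();p=shot('scene');cv2.imwrite('pics/s20z.png',cv2.resize(p['img'][160:310,320:550],None,fx=3.4,fy=3.4))"
```

```text
t 44.75 pos [0.4873 0.2539 0.0359] yaw 0.0501 tilt [-0.0002 -0.    ] F [-0.8 -1.2 -3.2] open 0.0133 mag [-0.0063  0.4679] brd [-0.0639 -0.0104]
```

View pics/s20z.png

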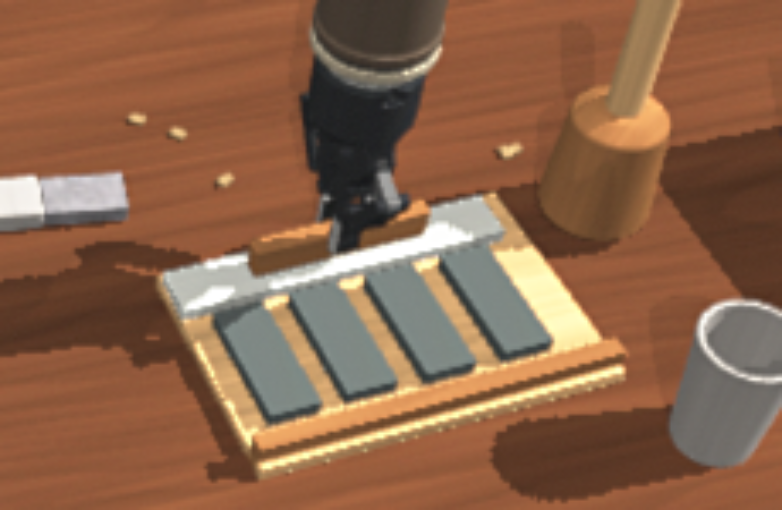

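>>> {"op": "drive_tool", "data": {
  "increments": [
    {"travel":[0,0,-0.001],"twist":[0,0,0],"hand":1},
    {"travel":[0,0,-0.001],"twist":[0,0,0],"hand":1},
    {"travel":[0,0,0],"twist":[0,0,0],"hand":1}
  ]
}}

```text
time_s: 45.1
position: [0.4876, 0.2539, 0.0357]
ee_rot: [1.0, 0.025, -0.0, -0.001]
ft_force: [-7.8, -1.3, 22.8]
opening: 0.0136
```

```bash
python3 -c "
from h import *
st()"
```

```text
t 45.1 pos [0.4876 0.2539 0.0357] yaw 0.0495 tilt [-0.0001  0.0017] F [-7.8 -1.3 22.8] open 0.0136 mag [-0.006   0.4679] brd [-0.0636 -0.0104]
```

>>> {"op": "drive_tool", "data": {
  "increments": [
    {"travel":[0,0,0.0018],"twist":[0,0,0],"hand":1},
    {"travel":[0.002,0,0],"twist":[0,0,0],"hand":1},
    {"travel":[0.003,0.0002,0],"twist":[0,0,0],"hand":1},
    {"travel":[0.003,0.0002,0],"twist":[0,0,0],"hand":1},
    {"travel":[0.003,0.0002,0],"twist":[0,0,0],"hand":1},
    {"travel":[0.003,0.0001,0],"twist":[0,0,0],"hand":1},
    {"travel":[0,0,0],"twist":[0,0,0],"hand":1}
  ]
}}

```text
time_s: 45.8
position: [0.4962, 0.2545, 0.036]
ee_rot: [1.0, 0.025, -0.005, -0.0]
ft_force: [-8.0, -0.2, 8.2]
opening: 0.0135
```

```bash
python3 -c "
from h import *
st();p=shot('scene');cv2.imwrite('pics/s21z.png',cv2.resize(p['img'][160:310,320:550],None,fx=3.4,fy=3.4))"
```

```text
t 45.8 pos [0.4962 0.2545 0.036 ] yaw 0.0508 tilt [-0.0103  0.0006] F [-8.  -0.2  8.2] open 0.0135 mag [0.0026 0.469 ] brd [-0.055  -0.0102]
```

View pics/s21z.png

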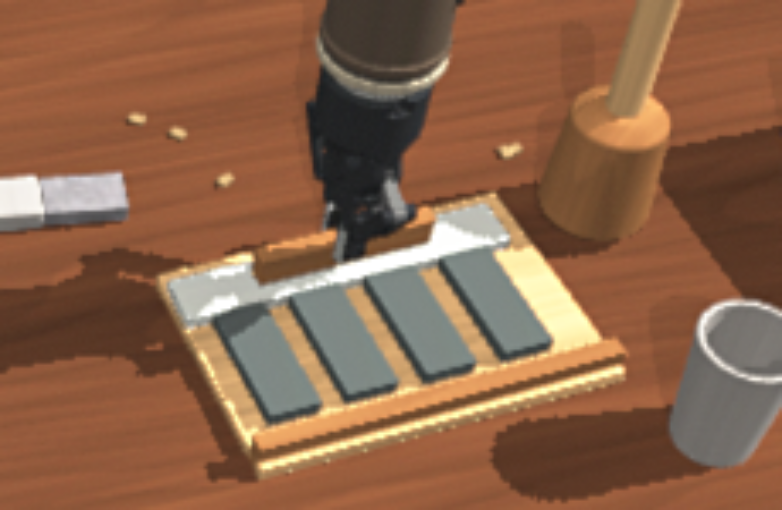

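>>> {"op": "drive_tool", "data": {
  "increments": [
    {"travel":[0.002,0.0001,0.0005],"twist":[0,0,0],"hand":1},
    {"travel":[0.002,0.0001,0],"twist":[0,0,0],"hand":1},
    {"travel":[0.002,0.0001,0],"twist":[0,0,0],"hand":1},
    {"travel":[0.002,0.0001,0],"twist":[0,0,0],"hand":1},
    {"travel":[0,0,0],"twist":[0,0,0],"hand":1}
  ]
}}

```text
time_s: 46.35
position: [0.5045, 0.255, 0.0359]
ee_rot: [1.0, 0.026, -0.005, -0.0]
ft_force: [-16.8, -0.3, 17.0]
opening: 0.0137
```

```bash
python3 -c "
from h import *
st();p=shot('scene');cv2.imwrite('pics/s22z.png',cv2.resize(p['img'][160:310,320:550],None,fx=3.4,fy=3.4))"
```

```text
t 46.35 pos [0.5045 0.255  0.0359] yaw 0.051 tilt [-0.0099  0.0001] F [-16.8  -0.3  17. ] open 0.0137 mag [0.0108 0.4699] brd [-0.0467 -0.0102]
```

View pics/s22z.png

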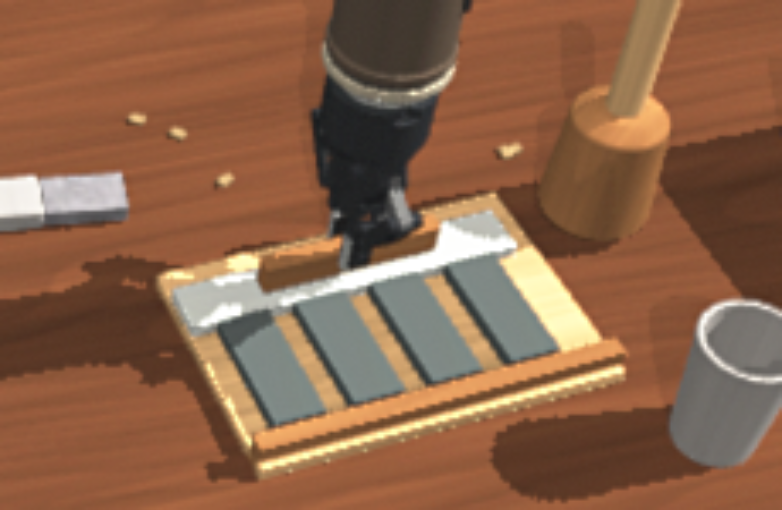

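>>> {"op": "drive_tool", "data": {
  "increments": [
    {"travel":[0.001,0,0.001],"twist":[0,0,0],"hand":1},
    {"travel":[0.001,0,0],"twist":[0,0,0],"hand":1},
    {"travel":[0.001,0,0],"twist":[0,0,0],"hand":1},
    {"travel":[0,0,0],"twist":[0,0,0],"hand":1}
  ]
}}

```text
time_s: 46.8
position: [0.5083, 0.255, 0.0361]
ee_rot: [1.0, 0.025, -0.004, 0.0]
ft_force: [-13.4, -0.5, 6.1]
opening: 0.0134
```

```bash
python3 -c "
from h import *
st()"
```

```text
t 46.8 pos [0.5083 0.255  0.0361] yaw 0.0509 tilt [-0.0084 -0.0007] F [-13.4  -0.5   6.1] open 0.0134 mag [0.0146 0.4701] brd [-0.0429 -0.0104]
```

>>> {"op": "drive_tool", "data": {
  "increments": [
    {"travel":[0.001,0,0],"twist":[0,0,0],"hand":1},
    {"travel":[0.001,0,0],"twist":[0,0,0],"hand":1},
    {"travel":[0,0,0],"twist":[0,0,0],"hand":1},
    {"travel":[0,0,0],"twist":[0,0,0],"hand":1}
  ]
}}

```text
time_s: 47.2
position: [0.5084, 0.255, 0.036]
ee_rot: [1.0, 0.026, -0.006, 0.0]
ft_force: [-20.7, -0.9, 12.0]
opening: 0.013
```

```bash
python3 -c "
from h import *
st();p=shot('scene');cv2.imwrite('pics/s23z.png',cv2.resize(p['img'][190:310,345:525],None,fx=4.4,fy=4.4))"
```

```text
t 47.2 pos [0.5084 0.255  0.036 ] yaw 0.0512 tilt [-0.0119 -0.0007] F [-20.7  -0.9  12. ] open 0.013 mag [0.0147 0.4701] brd [-0.0428 -0.0104]
```

View pics/s23z.png

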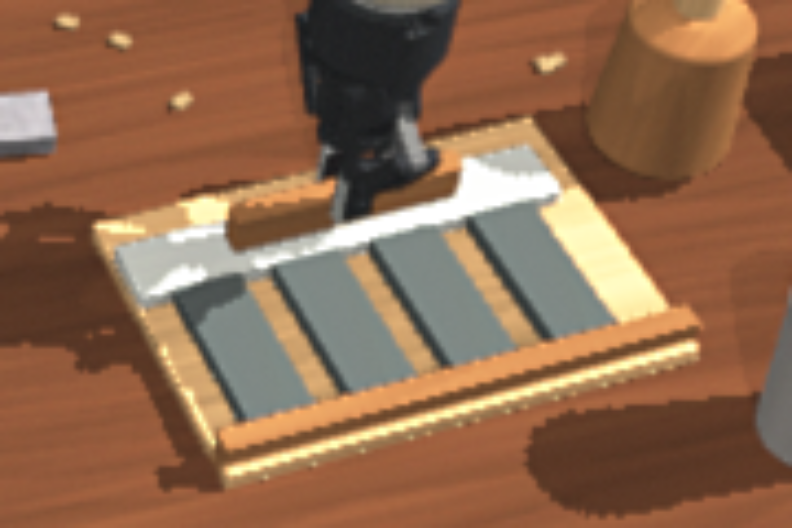

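>>> {"op": "drive_tool", "data": {
  "increments": [
    {"travel":[0.001,0,0.0005],"twist":[0,0,0],"hand":1},
    {"travel":[0.001,0,0],"twist":[0,0.005,0],"hand":1},
    {"travel":[0,0,0],"twist":[0,0,0.006],"hand":1},
    {"travel":[0,0,0],"twist":[0,0,0.006],"hand":1},
    {"travel":[0,0,0],"twist":[0,0,0],"hand":1}
  ]
}}

```text
time_s: 47.75
position: [0.5085, 0.255, 0.0362]
ee_rot: [0.999, 0.031, -0.01, 0.0]
ft_force: [-24.8, -0.8, 14.5]
opening: 0.0135
```

```bash
python3 -c "
from h import *
st();print(r.read_state()['ft_torque'])"
```

```text
t 47.75 pos [0.5085 0.255  0.0362] yaw 0.0627 tilt [-0.0204 -0.0007] F [-24.8  -0.8  14.5] open 0.0135 mag [0.0148 0.4701] brd [-0.0427 -0.0104]
[-0.08413667  5.52476334 -0.54807695]
```

>>> {"op": "drive_tool", "data": {
  "increments": [
    {"travel":[0,0,0],"twist":[0,0,-0.012],"hand":1},
    {"travel":[0,0,0],"twist":[0,0,-0.012],"hand":1},
    {"travel":[0,0,0],"twist":[0,0,0],"hand":1}
  ]
}}

```text
time_s: 48.05
position: [0.5085, 0.255, 0.0362]
ee_rot: [1.0, 0.02, -0.01, 0.0]
ft_force: [-24.4, -1.6, 15.1]
opening: 0.0131
```

```bash
python3 -c "
from h import *
st();print(r.read_state()['ft_torque'])"
```

```text
t 48.05 pos [0.5085 0.255  0.0362] yaw 0.0402 tilt [-0.0202 -0.0011] F [-24.4  -1.6  15.1] open 0.0131 mag [0.0149 0.4701] brd [-0.0426 -0.0104]
[-0.21312631  5.45062202  0.54968205]
```

>>> {"op": "drive_tool", "data": {
  "increments": [
    {"travel":[0,0,0],"twist":[0,0,0.012],"hand":1},
    {"travel":[-0.001,0,0],"twist":[0,-0.008,0],"hand":1},
    {"travel":[-0.001,0,0],"twist":[0,-0.006,0],"hand":1},
    {"travel":[0,0,0],"twist":[0,0,0],"hand":1},
    {"travel":[0,0,0],"twist":[0,0,0],"hand":1}
  ]
}}

```text
time_s: 48.55
position: [0.5083, 0.255, 0.0359]
ee_rot: [1.0, 0.026, -0.001, 0.001]
ft_force: [-17.6, -0.0, 4.0]
opening: 0.0135
```

```bash
python3 -c "
from h import *
st();print(r.read_state()['ft_torque'])"
```

```text
t 48.55 pos [0.5083 0.255  0.0359] yaw 0.0514 tilt [-0.0028 -0.0013] F [-17.6  -0.    4. ] open 0.0135 mag [0.0146 0.4701] brd [-0.0429 -0.0104]
[ 0.02240953  3.90422158 -0.03513202]
```

>>> {"op": "drive_tool", "data": {
  "increments": [
    {"travel":[-0.001,0,-0.0003],"twist":[0,0,0],"hand":1},
    {"travel":[-0.0005,0,0],"twist":[0,-0.002,0],"hand":1},
    {"travel":[0,0,0],"twist":[0,0,0],"hand":1}
  ]
}}

```text
time_s: 48.85
position: [0.5082, 0.255, 0.0358]
ee_rot: [1.0, 0.026, 0.001, 0.001]
ft_force: [-13.3, 0.6, 1.4]
opening: 0.0134
```

```bash
python3 -c "
from h import *
st();print(r.read_state()['ft_torque'])"
```

```text
t 48.85 pos [0.5082 0.255  0.0358] yaw 0.0511 tilt [ 0.0019 -0.0012] F [-13.3   0.6   1.4] open 0.0134 mag [0.0145 0.47  ] brd [-0.043  -0.0104]
[ 0.13720935  2.99157193 -0.0486368 ]
```

>>> {"op": "drive_tool", "data": {
  "increments": [
    {"travel":[-0.0015,0,0],"twist":[0,0,0],"hand":1},
    {"travel":[0,0,0],"twist":[0,0,0],"hand":0.6},
    {"travel":[0,0,0],"twist":[0,0,0],"hand":0.6},
    {"travel":[0,0,0],"twist":[0,0,0],"hand":0.6},
    {"travel":[0,0,0.02],"twist":[0,0,0],"hand":0.6},
    {"travel":[0,0,0.04],"twist":[0,0,0],"hand":0.6},
    {"travel":[0,0,0.04],"twist":[0,0,0],"hand":0.6},
    {"travel":[0,-0.03,0.03],"twist":[0,0,0],"hand":0.6},
    {"travel":[0,-0.045,0],"twist":[0,0,0],"hand":0.6},
    {"travel":[0,-0.045,0],"twist":[0,0,0],"hand":0.6},
    {"travel":[-0.01,-0.045,0],"twist":[0,0,0],"hand":0.6},
    {"travel":[-0.01,-0.045,0],"twist":[0,0,0],"hand":0.6},
    {"travel":[0,-0.045,0],"twist":[0,0,0],"hand":0.6}
  ]
}}

```text
time_s: 50.15
position: [0.4906, -0.0018, 0.1679]
ee_rot: [1.0, 0.025, 0.006, -0.0]
ft_force: [0.7, 0.6, 0.3]
opening: 0.0341
```

```bash
python3 -c "
from h import *
st();p=shot('scene','s24.png');cv2.imwrite('pics/s24z.png',cv2.resize(p['img'][190:310,345:525],None,fx=4.4,fy=4.4,interpolation=2));p=shot('top','t24.png');cv2.imwrite('pics/t24z.png',cv2.resize(p['img'][165:265,95:285],None,fx=4,fy=4,interpolation=2))"
```

```text
t 50.15 pos [ 0.4906 -0.0018  0.1679] yaw 0.0496 tilt [0.0116 0.0007] F [0.7 0.6 0.3] open 0.0341 mag [0.011  0.2127] brd [-0.0733 -0.266 ]
```

View pics/s24z.png

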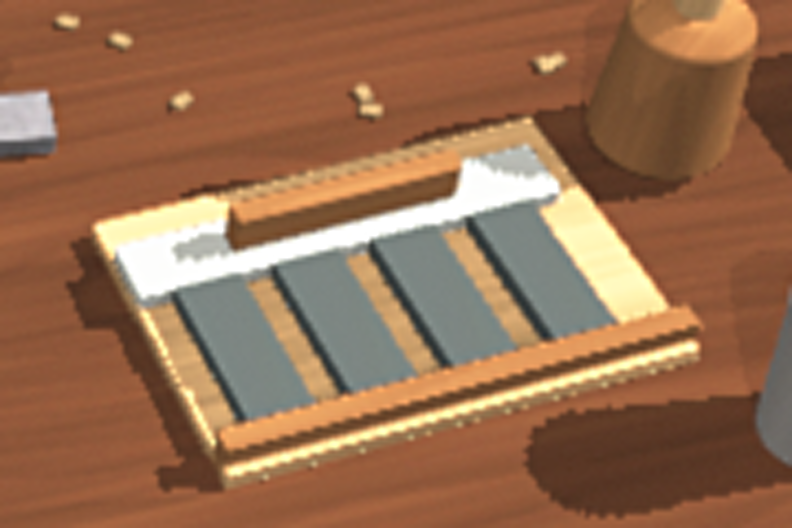

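View pics/t24z.png

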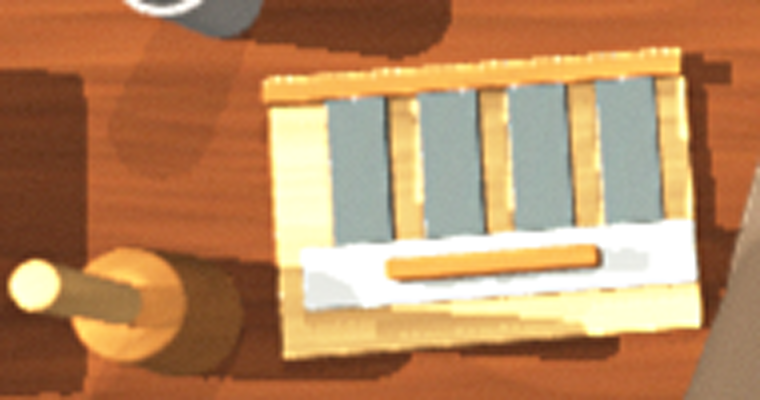

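Everything looks flush. For certainty I'll give the straightedge one gentle free press at its rear-edge centre with closed fingers. It can then align itself without being held by the grip.

>>> {"op": "drive_tool", "data": {
  "increments": [
    {"travel":[-0.007,0.042,0],"twist":[0,0,0],"hand":1},
    {"travel":[-0.007,0.042,0],"twist":[0,0,0],"hand":1},
    {"travel":[-0.007,0.042,0],"twist":[0,0,0],"hand":1},
    {"travel":[-0.007,0.042,0],"twist":[0,0,0],"hand":1},
    {"travel":[-0.007,0.042,0],"twist":[0,0,0],"hand":1},
    {"travel":[-0.006,0.042,0],"twist":[0,0,0],"hand":1},
    {"travel":[0,0,0],"twist":[0,0,0],"hand":1},
    {"travel":[0,0,-0.03],"twist":[0,0,0],"hand":1},
    {"travel":[0,0,-0.03],"twist":[0,0,0],"hand":1},
    {"travel":[0,0,-0.03],"twist":[0,0,0],"hand":1},
    {"travel":[0,0,0],"twist":[0,0,0],"hand":1}
  ]
}}

```text
time_s: 51.35
position: [0.4489, 0.2509, 0.075]
ee_rot: [1.0, 0.025, 0.004, 0.002]
ft_force: [-0.7, -0.5, 0.4]
opening: -0.0001
```

```bash
python3 -c "
from h import *
st()"
```

```text
t 51.35 pos [0.4489 0.2509 0.075 ] yaw 0.0495 tilt [ 0.0075 -0.0033] F [-0.7 -0.5  0.4] open -0.0001 mag [-0.0445  0.4627] brd [-0.1024 -0.0115]
```

>>> {"op": "drive_tool", "data": {
  "increments": [
    {"travel":[0,0.001,-0.03],"twist":[0,0.007,0],"hand":1},
    {"travel":[0,0,-0.02],"twist":[0,0,0],"hand":1},
    {"travel":[0,0,-0.004],"twist":[0,0,0],"hand":1},
    {"travel":[0,0,0],"twist":[0,0,0],"hand":1},
    {"travel":[0,0,0],"twist":[0,0,0],"hand":1}
  ]
}}

```text
time_s: 51.85
position: [0.4514, 0.2534, 0.0249]
ee_rot: [1.0, 0.025, 0.003, -0.0]
ft_force: [-0.5, 0.0, -0.1]
opening: 0.0002
```

```bash
python3 -c "
from h import *
st();p=shot('scene');cv2.imwrite('pics/s25z.png',cv2.resize(p['img'][190:310,345:525],None,fx=4.4,fy=4.4,interpolation=2))"
```

```text
t 51.85 pos [0.4514 0.2534 0.0249] yaw 0.0497 tilt [0.0056 0.0011] F [-0.5  0.  -0.1] open 0.0002 mag [-0.0421  0.4654] brd [-0.0998 -0.0092]
```

View pics/s25z.png

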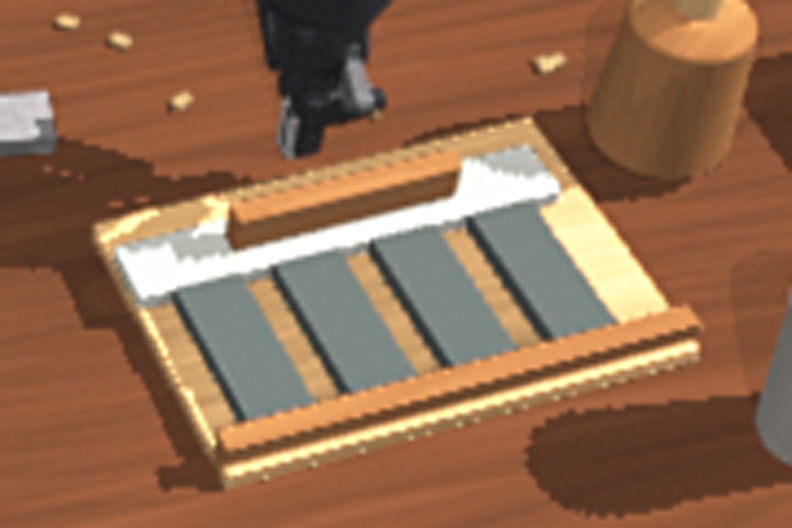

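>>> {"op": "drive_tool", "data": {
  "increments": [
    {"travel":[0,0,-0.006],"twist":[0,0.005,0],"hand":1},
    {"travel":[0.006,0,0],"twist":[0,0,0],"hand":1},
    {"travel":[0.006,0,0],"twist":[0,0,0],"hand":1},
    {"travel":[0.004,0,0],"twist":[0,0,0],"hand":1},
    {"travel":[0.002,0,0],"twist":[0,0,0],"hand":1},
    {"travel":[0,0,0],"twist":[0,0,0],"hand":1}
  ]
}}

```text
time_s: 52.5
position: [0.469, 0.2529, 0.0175]
ee_rot: [1.0, 0.025, -0.0, 0.0]
ft_force: [0.4, -0.1, 0.1]
opening: -0.0001
```

```bash
python3 -c "
from h import *
st()"
```

```text
t 52.5 pos [0.469  0.2529 0.0175] yaw 0.0496 tilt [-0.0007 -0.0001] F [ 0.4 -0.1  0.1] open -0.0001 mag [-0.0246  0.4658] brd [-0.0823 -0.0105]
```

>>> {"op": "drive_tool", "data": {
  "increments": [
    {"travel":[0.002,0,0.001],"twist":[0,0,0],"hand":1},
    {"travel":[0.002,0,0],"twist":[0,0,0],"hand":1},
    {"travel":[0.001,0,0],"twist":[0,0,0],"hand":1},
    {"travel":[0,0,0],"twist":[0,0,0],"hand":1}
  ]
}}

```text
time_s: 52.9
position: [0.4736, 0.253, 0.0185]
ee_rot: [1.0, 0.025, -0.0, -0.0]
ft_force: [0.6, -0.4, -0.3]
opening: 0.0001
```

```bash
python3 -c "
from h import *
st()"
```

```text
t 52.9 pos [0.4736 0.253  0.0185] yaw 0.0499 tilt [-0.0008  0.    ] F [ 0.6 -0.4 -0.3] open 0.0001 mag [-0.0199  0.4662] brd [-0.0776 -0.0106]
```

>>> {"op": "drive_tool", "data": {
  "increments": [
    {"travel":[0.002,0,0],"twist":[0,0,0],"hand":1},
    {"travel":[0.002,0,0],"twist":[0,0,0],"hand":1},
    {"travel":[0.001,0,0],"twist":[0,0,0],"hand":1},
    {"travel":[0,0,0],"twist":[0,0,0],"hand":1}
  ]
}}

```text
time_s: 53.3
position: [0.4787, 0.253, 0.0185]
ee_rot: [1.0, 0.025, -0.0, 0.0]
ft_force: [-0.7, -0.1, -0.7]
opening: 0.0
```

```bash
python3 -c "
from h import *
st()"
```

```text
t 53.3 pos [0.4787 0.253  0.0185] yaw 0.0498 tilt [-0.0008 -0.    ] F [-0.7 -0.1 -0.7] open 0.0 mag [-0.0148  0.4664] brd [-0.0725 -0.0109]
```

>>> {"op": "drive_tool", "data": {
  "increments": [
    {"travel":[0.001,0,0],"twist":[0,0,0],"hand":1},
    {"travel":[0.001,0,0],"twist":[0,0,0],"hand":1},
    {"travel":[0.001,0,0],"twist":[0,0,0],"hand":1},
    {"travel":[0,0,0],"twist":[0,0,0],"hand":1}
  ]
}}

```text
time_s: 53.7
position: [0.4814, 0.253, 0.0185]
ee_rot: [1.0, 0.025, -0.001, 0.0]
ft_force: [-1.3, 0.4, 0.6]
opening: -0.0001
```

```bash
python3 -c "
from h import *
st()"
```

```text
t 53.7 pos [0.4814 0.253  0.0185] yaw 0.05 tilt [-0.0013 -0.0001] F [-1.3  0.4  0.6] open -0.0001 mag [-0.0121  0.4666] brd [-0.0698 -0.011 ]
```

>>> {"op": "drive_tool", "data": {
  "increments": [
    {"travel":[0.001,0,0],"twist":[0,0,0],"hand":1},
    {"travel":[0.001,0,0],"twist":[0,0,0],"hand":1},
    {"travel":[0.001,0,0],"twist":[0,0,0],"hand":1},
    {"travel":[0,0,0],"twist":[0,0,0],"hand":1}
  ]
}}

```text
time_s: 54.1
position: [0.4817, 0.253, 0.0181]
ee_rot: [1.0, 0.025, -0.003, 0.0]
ft_force: [-9.5, 1.1, 7.0]
opening: -0.0001
```

```bash
python3 -c "
from h import *
st()"
```

```text
t 54.1 pos [0.4817 0.253  0.0181] yaw 0.0506 tilt [-0.0063 -0.0002] F [-9.5  1.1  7. ] open -0.0001 mag [-0.0119  0.4666] brd [-0.0696 -0.0111]
```

>>> {"op": "drive_tool", "data": {
  "increments": [
    {"travel":[0.0015,0,0],"twist":[0,0,0],"hand":1},
    {"travel":[0.0015,0,0],"twist":[0,0,0],"hand":1},
    {"travel":[0,0,0],"twist":[0,0,0],"hand":1},
    {"travel":[0,0,0],"twist":[0,0,0],"hand":1}
  ]
}}

```text
time_s: 54.5
position: [0.4819, 0.2529, 0.0178]
ee_rot: [1.0, 0.026, -0.006, 0.0]
ft_force: [-17.3, 0.4, 15.3]
opening: -0.0001
```

```bash
python3 -c "
from h import *
st()"
```

```text
t 54.5 pos [0.4819 0.2529 0.0178] yaw 0.0512 tilt [-0.0112 -0.0003] F [-17.3   0.4  15.3] open -0.0001 mag [-0.0116  0.4666] brd [-0.0693 -0.0111]
```

>>> {"op": "drive_tool", "data": {
  "increments": [
    {"travel":[-0.003,0,0],"twist":[0,0,0],"hand":1},
    {"travel":[-0.003,0,0],"twist":[0,0,0],"hand":1},
    {"travel":[-0.01,0,0],"twist":[0,0,0],"hand":1},
    {"travel":[-0.01,0,0],"twist":[0,0,0],"hand":1},
    {"travel":[-0.005,0,0.01],"twist":[0,0,0],"hand":1},
    {"travel":[0,0,0.04],"twist":[0,0,0],"hand":1},
    {"travel":[0,0,0.04],"twist":[0,0,0],"hand":1},
    {"travel":[0,0,0.04],"twist":[0,0,0],"hand":1},
    {"travel":[0,-0.04,0],"twist":[0,0,0],"hand":1},
    {"travel":[0,-0.045,0],"twist":[0,0,0],"hand":1},
    {"travel":[0,-0.045,0],"twist":[0,0,0],"hand":1},
    {"travel":[0,-0.045,0],"twist":[0,0,0],"hand":1},
    {"travel":[0,-0.045,0],"twist":[0,0,0],"hand":1},
    {"travel":[0,-0.045,0],"twist":[0,0,0],"hand":1},
    {"travel":[0,-0.03,0],"twist":[0,0,0],"hand":1},
    {"travel":[0,0,0],"twist":[0,0,0],"hand":1}
  ]
}}

```text
time_s: 56.1
position: [0.4561, -0.0465, 0.1496]
ee_rot: [1.0, 0.021, 0.0, 0.0]
ft_force: [-0.6, 0.9, 0.8]
opening: -0.0004
```

```bash
python3 -c "
from h import *
st();p=shot('scene','s26.png');cv2.imwrite('pics/s26z.png',cv2.resize(p['img'][190:310,345:525],None,fx=4.4,fy=4.4,interpolation=2));p=shot('top','t26.png');cv2.imwrite('pics/t26z.png',cv2.resize(p['img'][165:265,95:285],None,fx=4,fy=4,interpolation=2))"
```

```text
t 56.1 pos [ 0.4561 -0.0465  0.1496] yaw 0.0428 tilt [ 0.0009 -0.0007] F [-0.6  0.9  0.8] open -0.0004 mag [-0.0211  0.1662] brd [-0.11   -0.3089]
```

View pics/s26z.png

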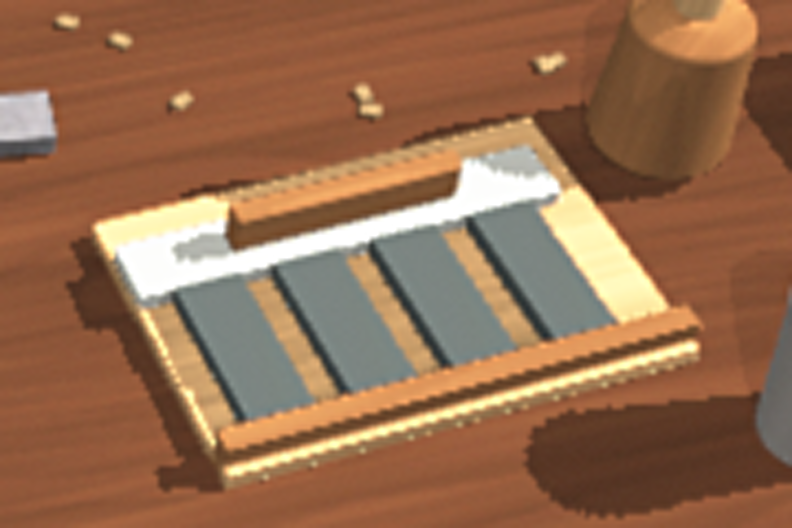

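View pics/t26z.png

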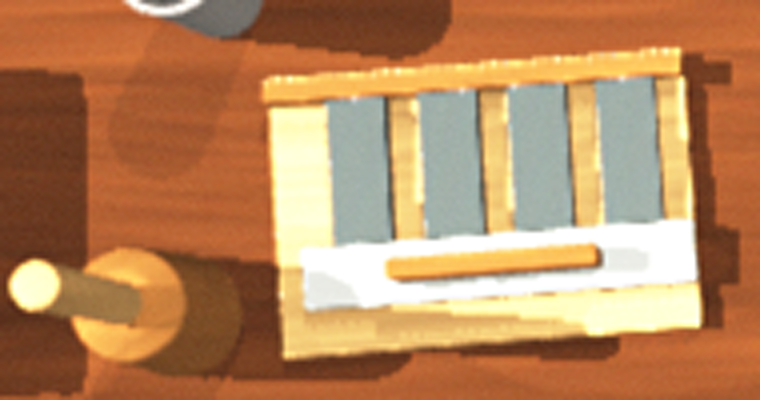

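View pics/s26.png

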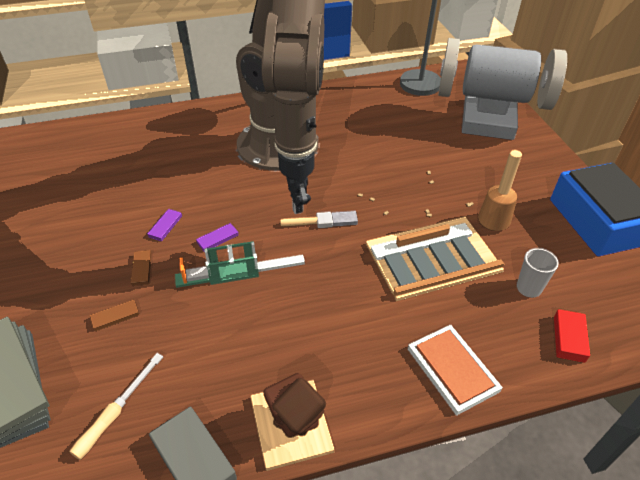

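>>> {"op": "drive_tool", "data": {
  "increments": [
    {"travel":[0,0,0],"twist":[0,0,0],"hand":1},
    {"travel":[0,0,0],"twist":[0,0,0],"hand":1},
    {"travel":[0,0,0],"twist":[0,0,0],"hand":1},
    {"travel":[0,0,0],"twist":[0,0,0],"hand":1},
    {"travel":[0,0,0],"twist":[0,0,0],"hand":1},
    {"travel":[0,0,0],"twist":[0,0,0],"hand":1},
    {"travel":[0,0,0],"twist":[0,0,0],"hand":1},
    {"travel":[0,0,0],"twist":[0,0,0],"hand":1},
    {"travel":[0,0,0],"twist":[0,0,0],"hand":1},
    {"travel":[0,0,0],"twist":[0,0,0],"hand":1},
    {"travel":[0,0,0],"twist":[0,0,0],"hand":1},
    {"travel":[0,0,0],"twist":[0,0,0],"hand":1}
  ]
}}

```text
time_s: 57.4
position: [0.4565, -0.042, 0.1485]
ee_rot: [1.0, 0.025, -0.0, -0.0]
ft_force: [-0.1, 0.1, 0.1]
opening: 0.0004
```

```bash
python3 -c "
from h import *
a=cv2.imread('pics/s26.png').astype(int);p=shot('scene','s27.png');d=abs(p['img'].astype(int)-a)[190:310,345:525].max();print('max diff on board',d)
if d<40: print(r.job_done())
st()"
```

```text
max diff on board 5
the job is handed in; nothing more can be done
None
the job is handed in; nothing more can be done
```

The job is done and handed in at about 57 s of the 210 s allowed. All four blanks are home against the fence, with the straightedge flush along their near ends.

- **Blanks:** There were three in the magazine and one loose on the bench. I ejected and drew the three one at a time from the bottom. All four lie flat on the board, about 20 mm apart, with their ends to the fence.
- **Straightedge:** I laid it flat along the near ends and pushed until it stopped, at about 25 N. After letting go, I pressed its rear edge once more with closed fingers at about 17 N. It moved only about 0.5 mm, so it was already home.

**Last checks:**
- Both cameras showed all four blanks at the fence and no visible gap at the straightedge, though a gap under about 1 mm would not show at this resolution.
- The magazine is empty and its paddle is back home. The mallet stands where it was, and the arm is clear of everything.
- The board looked the same 1.3 s later, just before I handed the job in.
- My measured straightedge position was about 2 mm nearer the fence than the nominal value (board x −43 mm instead of −45 mm). That is within the camera calibration error.
- No check failed, and I saw neither the straightedge being knocked nor the grip slipping.

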